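# Pack and latch the oil sample crate

## Task

Pack the sample crate: flip both bale clips off the lid, lift the lid off and lay it flat on the bench, then stand all the amber jars upright in the crate together with the heavier of the two look-alike tins (compare them by lifting each in turn, and stand the lighter one in the middle of the small black tray). Then put the lid back on fully seated and snap both clips shut over it, leaving the label roll and the cap bowl alone.

Things in the scene. Friction and masses are not known exactly. Their poses are not given: they have to be found in the camera images.
- crate: Open white plastic crate fixed to the bench, outside 148 mm (its x) by 238 mm (its y) by 85 mm tall, walls and floor 4 mm (inside 140 x 230 x 81 mm). Origin at the centre of its underside, z up; its long axis is its y. It has a bale clip at each short end.
- lid: Loose white lid, 0.25 kg: a plate 156 mm (x) by 246 mm (y), 6 mm thick, with a 132 x 222 x 6 mm step below it that drops into the crate mouth with 4 mm play on each side. Origin at the centre of the step's underside, z up, 79 mm above the crate's origin when seated. On top a black bridge handle, see lid_handle. The bench to the robot's left of the crate, beyond the tray, is clear for laying it down.
- lid_handle (a point): Centre of the lid's black handle bar, 41 mm above the lid's origin (29 mm above the plate's top). The bar is 90 mm long along the lid's y, 12 mm wide along its x and 14 mm tall, with 22 mm free under it.
- clip_left (a joint): Hinge angle (rad) of the steel bale clip on the crate's +y end; axis along crate x through crate point (0, +0.131, 0.040). 0 = upright, shut, its 20 mm lip over the lid edge (3 mm gap); 0.8 = flipped fully outwards. An over-centre spring drives it to 0 from below 0.35, to 0.8 from above; at most 8 N at the tab. Starts shut.
- clip_right (a joint): Hinge angle (rad) of the steel bale clip on the crate's -y end; axis along crate x through crate point (0, -0.131, 0.040). 0 = upright, shut, its 20 mm lip over the lid edge (3 mm gap); 0.8 = flipped fully outwards. An over-centre spring drives it to 0 from below 0.35, to 0.8 from above; at most 8 N at the tab. Starts shut.
- clip_left_tip (a point): Centre of the roll (8 mm thick, 36 mm long) at the clip's free end, 84 mm from its hinge; 124 mm above the bench when shut, 98 mm when open. The clip is a plate 32 mm wide, 4 mm thick; its tab stands 29 mm above the lip. Push it outwards from the lid side to open, inwards from outside to shut.
- clip_right_tip (a point): Centre of the roll (8 mm thick, 36 mm long) at the clip's free end, 84 mm from its hinge; 124 mm above the bench when shut, 98 mm when open. The clip is a plate 32 mm wide, 4 mm thick; its tab stands 29 mm above the lip. Push it outwards from the lid side to open, inwards from outside to shut.
- tin_p: Closed round metal tin with a slightly proud slip lid, 52 mm diameter, 64 mm tall, origin at the centre of its underside, z up. The two tins look alike; one weighs 0.12 to 0.18 kg and the other 0.5 to 0.7 kg, and only lifting tells which.
- tin_q: Closed round metal tin with a slightly proud slip lid, 52 mm diameter, 64 mm tall, origin at the centre of its underside, z up. The two tins look alike; one weighs 0.12 to 0.18 kg and the other 0.5 to 0.7 kg, and only lifting tells which.
- jar_1: Closed amber glass sample jar with a black cap and a blank pale band, 40 mm diameter all the way up, 66 mm tall, about 0.12 kg; origin at the centre of its underside, z up. Starts standing on the bench to the robot's right. Two to four of the jars are present.
- jar_2: Closed amber glass sample jar with a black cap and a blank pale band, 40 mm diameter all the way up, 66 mm tall, about 0.12 kg; origin at the centre of its underside, z up. Starts standing on the bench to the robot's right. Two to four of the jars are present.
- jar_3: Closed amber glass sample jar with a black cap and a blank pale band, 40 mm diameter all the way up, 66 mm tall, about 0.12 kg; origin at the centre of its underside, z up. Starts standing on the bench to the robot's right. Two to four of the jars are present.
- jar_4: Closed amber glass sample jar with a black cap and a blank pale band, 40 mm diameter all the way up, 66 mm tall, about 0.12 kg; origin at the centre of its underside, z up. Starts standing on the bench to the robot's right. Two to four of the jars are present.
- tray: Shallow square black tray fixed to the bench, 90 x 90 mm outside, wall 4 mm thick and 10 mm high, floor 4 mm thick. Origin at the centre of its underside. The lighter tin goes near its middle, within 30 mm.
- label_roll: Roll of blank labels standing on end beyond the work, 90 mm diameter, 60 mm tall, origin at the centre of its underside. Leave it alone.
- cap_bowl: Small steel bowl of black caps, 100 mm across, 45 mm tall, beyond the work. Leave it alone.
There are look-alikes about, which are no part of the job. Leave any green look-alike of the tin_p alone.

How it is judged:
On the way, in this order (a step that is already met when the one before it is completed fails the run):
1. both bale clips are flipped open (value of joint each of clip_left, clip_right above 0.65 rad), for 0.1 s.
2. the lid lies flat on the bench, off the crate (horizontal distance between lid and crate above 0.15 m and height (world z) of lid below 0.02 m and angle between lid's own z axis and vertical below 0.15 rad and linear speed of lid below 0.05 m/s), for 0.2 s.
3. all the jars and the heavier tin stand in the crate (x of jar_1 in the frame of crate between -0.07 and 0.07 m and y of jar_1 in the frame of crate between -0.115 and 0.115 m and z of jar_1 in the frame of crate between -0.01 and 0.02 m and angle between each of jar_1, jar_2, jar_3, jar_4's own z axis and vertical below 0.2 rad and x of jar_2 in the frame of crate between -0.07 and 0.07 m and y of jar_2 in the frame of crate between -0.115 and 0.115 m and z of jar_2 in the frame of crate between -0.01 and 0.02 m and x of jar_3 in the frame of crate between -0.07 and 0.07 m and y of jar_3 in the frame of crate between -0.115 and 0.115 m and z of jar_3 in the frame of crate between -0.01 and 0.02 m and x of jar_4 in the frame of crate between -0.07 and 0.07 m and y of jar_4 in the frame of crate between -0.115 and 0.115 m and z of jar_4 in the frame of crate between -0.01 and 0.02 m and (((x of tin_p in the frame of crate between -0.07 and 0.07 m and y of tin_p in the frame of crate between -0.115 and 0.115 m and z of tin_p in the frame of crate between -0.01 and 0.02 m and angle between tin_p's own z axis and vertical below 0.2 rad) and contact force between tin_p and crate above 3.3 N) or ((x of tin_q in the frame of crate between -0.07 and 0.07 m and y of tin_q in the frame of crate between -0.115 and 0.115 m and z of tin_q in the frame of crate between -0.01 and 0.02 m and angle between tin_q's own z axis and vertical below 0.2 rad) and contact force between tin_q and crate above 3.3 N))), for 0.2 s.
4. the lid is fully seated on the crate again (z of lid in the frame of crate between 0.073 and 0.0825 m and horizontal distance between lid and crate below 0.009 m and angle between lid's own z axis and vertical below 0.04 rad), for 0.2 s.
5. both clips are shut over the lid (all of step 4 and value of joint each of clip_left, clip_right below 0.12 rad), for 0.2 s.
At the end, for the whole second after the job is handed in: All jars and the heavier tin (over 3.3 N on the crate) stand in the crate, tilt under 0.2 rad; lid seated within 3.5 mm in height, 9 mm sideways, 0.04 rad; both clips under 0.12 rad; the lighter tin stands in the tray within 30 mm of its centre; all at rest (all of step 5 and x of jar_1 in the frame of crate between -0.07 and 0.07 m and y of jar_1 in the frame of crate between -0.115 and 0.115 m and z of jar_1 in the frame of crate between -0.01 and 0.02 m and angle between each of jar_1, jar_2, jar_3, jar_4's own z axis and vertical below 0.2 rad and x of jar_2 in the frame of crate between -0.07 and 0.07 m and y of jar_2 in the frame of crate between -0.115 and 0.115 m and z of jar_2 in the frame of crate between -0.01 and 0.02 m and x of jar_3 in the frame of crate between -0.07 and 0.07 m and y of jar_3 in the frame of crate between -0.115 and 0.115 m and z of jar_3 in the frame of crate between -0.01 and 0.02 m and x of jar_4 in the frame of crate between -0.07 and 0.07 m and y of jar_4 in the frame of crate between -0.115 and 0.115 m and z of jar_4 in the frame of crate between -0.01 and 0.02 m and ((((x of tin_p in the frame of crate between -0.07 and 0.07 m and y of tin_p in the frame of crate between -0.115 and 0.115 m and z of tin_p in the frame of crate between -0.01 and 0.02 m and angle between tin_p's own z axis and vertical below 0.2 rad) and contact force between tin_p and crate above 3.3 N) and horizontal distance between tin_q and tray below 0.03 m and height (world z) of tin_q below 0.015 m and angle between tin_q's own z axis and vertical below 0.15 rad) or (((x of tin_q in the frame of crate between -0.07 and 0.07 m and y of tin_q in the frame of crate between -0.115 and 0.115 m and z of tin_q in the frame of crate between -0.01 and 0.02 m and angle between tin_q's own z axis and vertical below 0.2 rad) and contact force between tin_q and crate above 3.3 N) and horizontal distance between tin_p and tray below 0.03 m and height (world z) of tin_p below 0.015 m and angle between tin_p's own z axis and vertical below 0.15 rad)) and linear speed of each of jar_1, jar_2, jar_3, jar_4, tin_p, tin_q, lid below 0.03 m/s); the robot touches nothing.
It fails at once if the label roll or the cap bowl is disturbed (distance of any of label_roll, cap_bowl from where it was at the start of the episode above 0.03 m).
Of jar_1, jar_2, jar_3, jar_4 only 2 to 4 are there at a start; the rules pass over those that are not, and their reading is None.
At some moment in a run one of jar_1, jar_2, jar_3, jar_4, tin_p, tin_q may be knocked a few centimetres aside while the robot is not near it.
It also fails if it takes over 210 s, if anything falls off the work surface, if the arm or the gripper's body presses on something with over 40 N, if the wrist force passes 120 N, or if a joint passes its speed limit or range.

## Robot

A 7-joint arm with a two-finger parallel gripper is mounted at the origin on the work surface. World frame = base frame: x ahead of the robot, y to its left, z up, the work surface at z = 0. Lengths are in m, angles in rad, forces in N, time in s.
With the tool pointing down it reaches from about 0.35 to 0.9 m from the base axis. Payload 7.2 kg.
Tool frame: the origin (TCP) lies on the centre line of the jaws, within the pads' length; the fingertips stand 25 mm ahead of it and the grasp point (between the pads) lies 6 mm ahead of it; x points along the fingers, y is the direction in which the jaws open and shut, and the axes are right-handed (so a half turn about x gives the same grasp; the last joint's range is limited). The gripper opens to 85 mm and grips with 20 to 120 N. Pads are 22 mm wide; open, the fingers measure 114 mm over their backs; the gripper's body (76 mm by 85 mm) begins 54 mm behind the grasp point. The pads swing forward as they close: fully open they stand 13 mm farther back than shut.
Start: joints at [1.26, 0.411, -0.013, 1.596, 0.006, 1.134, -0.082], TCP at [0.15, -0.607, 0.256] pointing down, gripper open.
Joint ranges: [-2.95, 2.95], [-0.29, 1.99], [-1.47, 1.44], [0.14, 2.54], [-1.03, 4.17], [0.13, 1.85], [-2.86, 2.86]. Speed limits (rad/s): [2.39, 2.39, 3.01, 3.01, 3.14, 3.14, 3.14].

## Interface

Orientations are given as [roll, pitch, yaw] about the fixed x, y, z axes, in that order (R = Rz(yaw) Ry(pitch) Rx(roll)).
In Python, from rig import r, snapshot, camera_params gives the robot as it stands.
- The arm moves only by the tool arm_command, never from a script. Its argument "steps" is a list of rows, each an object of numbers: "ax", "ay", "az": the turn, a rotation vector about the world's x, y, z in rad; "tx", "ty", "tz": the shift along the world's x, y, z in mm; "fingers": the gripper command: -1 is fully open, 1 is shut, values between are in proportion. A call has 1 to 20 rows; each row shifts and turns the commanded pose from where the row before left it; what a row does not reach is not made up. A row lasts 1/12 s, in which the tool goes at most 41.7 mm and 7.16 degrees, less where a joint would pass 70% of its speed; a pose out of reach is approached as far as the arm can. A call is refused whole if a number of a shift passes 41.7 or a number of a turn 0.125, either way. A call with a gripper value outside its range is refused whole. The fingers move at their own pace and stop on an object; "newtons" is the grip in N (left out, the last holds). Time passes only in rows, so rows that do not move let the fingers close. It gives the time, the measured TCP pose, the force and the opening at its end, in the units of the state.
- r.observe(): the state, without advancing time (a new reading comes with each control period).
- snapshot(name): name is "scene" or "top" or "wrist"; returns the picture (480x640x3 uint8, blue, green, red); there is no depth.
- camera_params(name): a dict with "intrinsics" (3x3 intrinsics, pixels), "k1" (the pictures are not rectified: a ray, as slopes to the right and down, at radius r is drawn at 1 + k1 r^2 times it, then the intrinsics apply), "extrinsics" (4x4, takes a point from world to camera coordinates); the wrist camera has in their place "tool_from_camera" (4x4, takes a point from camera to tool coordinates, whose origin is the TCP and whose axes are the tool frame's). Camera axes: x right, y up, looking along -z (the intrinsics and any distortion apply to the point x, -y, -z); pixel columns grow to the right and rows downward; lengths in m; the calibration is good to about 2 mm. A picture is of the moment at which its call begins: read the wrist's pose just before it. camera_params takes no time and is no camera call.
- r.close_job(): hands the job in, once; it reports no verdict.
The state is a dict: "time_s": time; "joints": joint angles; "joint_velocities": joint speeds; "joint_torque": joint torques, N m; "position": TCP position; "eef_rot": TCP orientation; "wrist_force": force on the tool from outside, world axes, zero at the start; "torque": the same for the moment, N m; "opening": finger opening in m.
Only numpy, scipy, OpenCV 4.12 (cv2) and the standard library are available. Lean on these libraries where they do the work, as an engineer would, in place of code of your own. Each camera call takes 0.05 s, during which the arm holds its last target.

## Working session

There is one attempt and no reset: what is moved stays moved. The work goes in short steps, Python scripts to look and compute and a tool call to move; the robot and the scene stay as the last step left them, time stands still between calls to the robot, and variables do not carry over. Pictures are saved under pics/ and viewed, and the job is handed in when it is done.

Besides the shell and the picture viewer there is one more tool, called after ">>>" by a JSON object that holds its "op" and its "data". arm_command: Moves the arm, as the interface text tells. Its arguments: {"type":"object","properties":{"steps":{"type":"array"},"newtons":{"type":"number"}},"required":["steps"]}

```bash
ls; mkdir -p pics; python3 - <<'E'
from rig import r, snapshot, camera_params
import cv2
o=r.observe(); print({k:o[k] for k in ('time_s','position','eef_rot','wrist_force','opening')})
for n in ('scene','top','wrist'):
    cv2.imwrite(f'pics/{n}0.png',snapshot(n)); print(n,camera_params(n))
E
```

```text
pics
{'time_s': 0.0, 'position': array([ 0.15009877, -0.60623852,  0.255452  ]), 'eef_rot': array([-1.49995364,  1.56919723,  1.88442284]), 'wrist_force': array([ 0.24908607, -0.00430245,  1.05999882]), 'opening': 0.08535603772029303}
scene {'intrinsics': array([[608.88260757,   0.        , 318.05982046],
       [  0.        , 608.88260757, 244.61001777],
       [  0.        ,   0.        ,   1.        ]]), 'k1': -0.20030302410966372, 'extrinsics': array([[ 0.80294229,  0.59575207, -0.01905667, -0.42706897],
       [-0.40778709,  0.5723634 ,  0.71141397,  0.21740464],
       [ 0.43473368, -0.56345329,  0.70251478, -1.657107  ],
       [ 0.        ,  0.        ,  0.        ,  1.        ]])}
top {'intrinsics': array([[622.13183534,   0.        , 318.39518829],
       [  0.        , 622.13183534, 252.15479322],
       [  0.        ,   0.        ,   1.        ]]), 'k1': -0.14804897833724046, 'extrinsics': array([[ 0.0150605 , -0.99987054,  0.00566388, -0.09185998],
       [ 0.9857295 ,  0.01579686,  0.16759419, -0.57601204],
       [-0.16766196,  0.003059  ,  0.9858398 , -1.20560047],
       [ 0.        ,  0.        ,  0.        ,  1.        ]])}
wrist {'intrinsics': array([[360.90167265,   0.        , 315.04821212],
       [  0.        , 360.90167265, 241.43746424],
       [  0.        ,   0.        ,   1.        ]]), 'k1': -0.06265150108437628, 'tool_from_camera': array([[ 5.56189764e-04,  3.12581506e-01, -9.49890779e-01,
        -1.17982002e-01],
       [ 9.99999826e-01,  1.08790328e-05,  5.89110100e-04,
        -8.60741605e-04],
       [ 1.94478815e-04, -9.49890942e-01, -3.12581446e-01,
        -8.04732159e-02],
       [ 0.00000000e+00,  0.00000000e+00,  0.00000000e+00,
         1.00000000e+00]])}
```

View pics/top0.png

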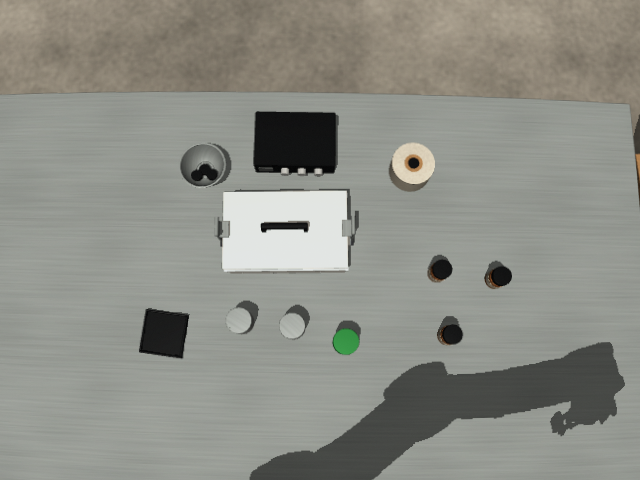

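View pics/scene0.png

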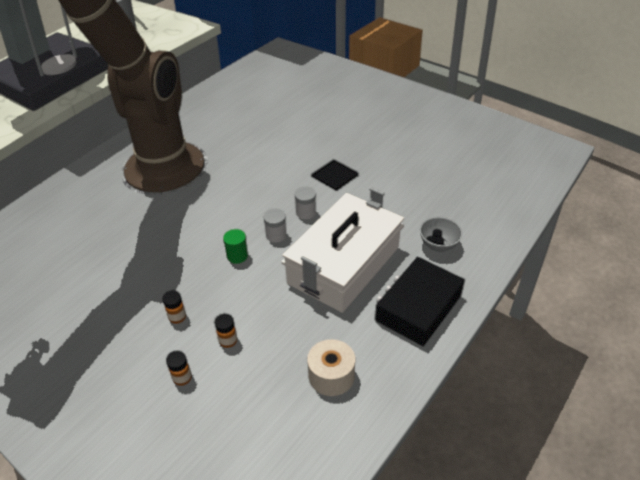

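View pics/wrist0.png

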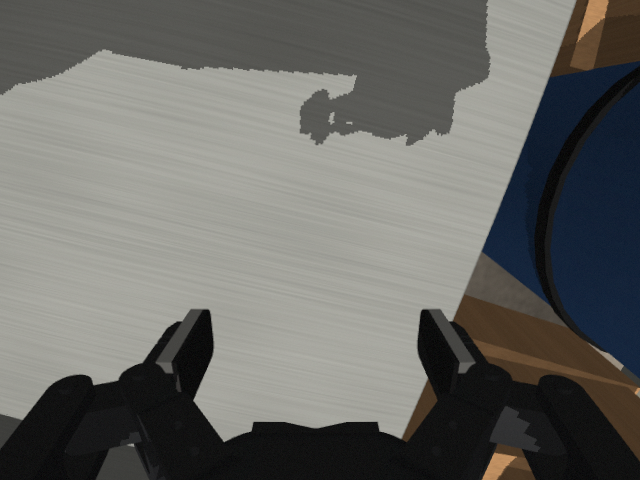

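The top view shows bowl (204,165), a black box (295,142), label roll (413,163), the white lidded crate (286,231), tray (164,333), two grey tins (238,320) and (292,325), and a green decoy (346,341). The jars are at (440,270), (500,276) and (451,334). I'll enlarge and measure next.

```bash
cat > h.py <<'E'
from rig import r, snapshot, camera_params
import numpy as np, cv2
from scipy.spatial.transform import Rotation as Ro
def _K(p): return np.array(p['intrinsics']), np.array([p['k1'],0,0,0.])
def wc(name,pose=None):
    p=camera_params(name)
    if name=='wrist':
        pos,rot=pose; T=np.eye(4); T[:3,:3]=Ro.from_euler('xyz',rot).as_matrix(); T[:3,3]=pos
        W=T@p['tool_from_camera']
    else: W=np.linalg.inv(p['extrinsics'])
    return p,W
def px2w(name,uv,z,pose=None):
    p,W=wc(name,pose); K,D=_K(p)
    uv=np.atleast_2d(np.array(uv,float))
    n=cv2.undistortPoints(uv.reshape(-1,1,2),K,D).reshape(-1,2)
    d=np.c_[n[:,0],-n[:,1],-np.ones(len(n))]@W[:3,:3].T
    o=W[:3,3]; t=(np.asarray(z)-o[2])/d[:,2]
    return o+d*t[:,None]
def w2px(name,P,pose=None):
    p,W=wc(name,pose); K,D=_K(p)
    c=(np.atleast_2d(P)-W[:3,3])@W[:3,:3]
    c=c*[1,-1,-1]
    return cv2.projectPoints(c.reshape(-1,1,3),np.zeros(3),np.zeros(3),K,D)[0].reshape(-1,2)
def crop(im,x0,y0,x1,y1,s,name):
    c=cv2.resize(im[y0:y1,x0:x1],None,fx=s,fy=s,interpolation=cv2.INTER_CUBIC); cv2.imwrite('pics/'+name,c)
def st():
    o=r.observe(); print('t',round(o['time_s'],2),'p',o['position'].round(4),'rot',o['eef_rot'].round(3),'F',o['wrist_force'].round(2),'op',round(o['opening'],4),'j',np.round(o['joints'],2)); return o
E
python3 - <<'E'
from h import *
im=cv2.imread('pics/top0.png')
crop(im,200,175,370,285,4.5,'t_crate.png')
crop(im,420,250,520,350,6,'t_jars.png')
crop(im,135,295,370,365,3.4,'t_tins.png')
E
```

```text
(no output)
```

View pics/t_crate.png

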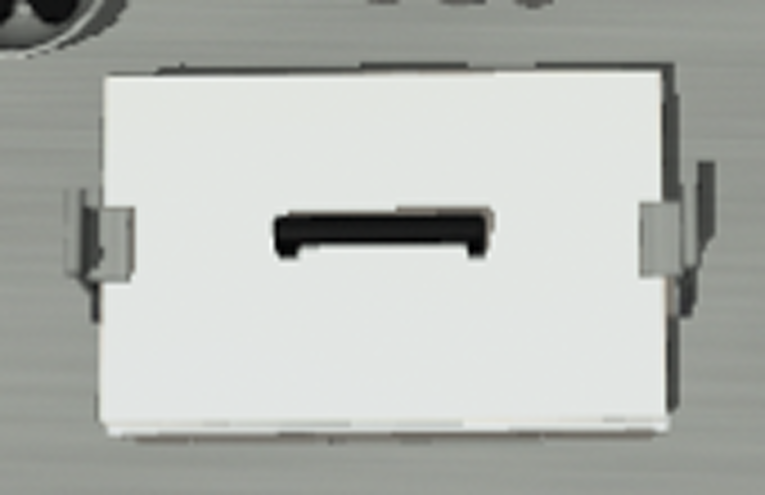

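View pics/t_jars.png

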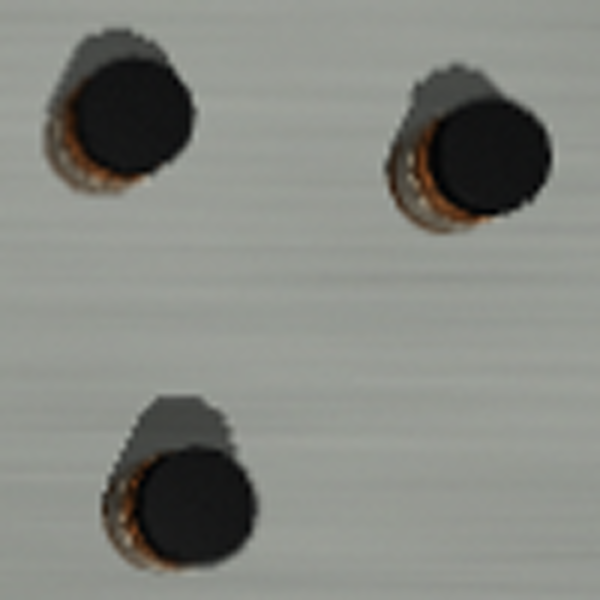

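View pics/t_tins.png

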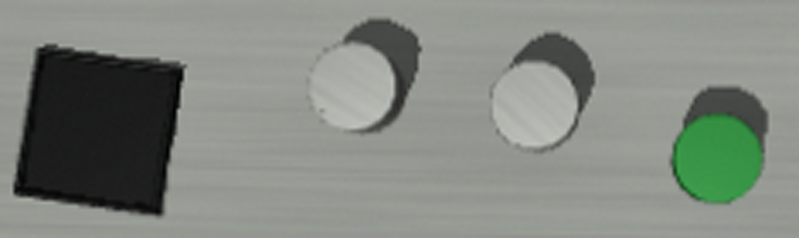

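```bash
python3 - <<'E'
from h import *
L=px2w('top',[(223.1,191.4),(346.7,190.6),(348.4,267.9),(222.2,268.8)],.091)
print('lid',L.round(4)[:,:2],L.mean(0)); print([np.linalg.norm(L[i]-L[(i+1)%4]).round(4) for i in range(4)])
e=(L[0]-L[1]+L[3]-L[2]); print('y axis angle', np.arctan2(-e[0],e[1]))
hh=px2w('top',[(200+276/4.5,175+225/4.5),(200+487/4.5,175+225/4.5)],.127); print('handle',hh.round(4),hh.mean(0),np.linalg.norm(hh[0]-hh[1]))
print('jars',px2w('top',[(442.3,269.3),(501.8,276),(452.7,334.3)],.066).round(4)[:,:2])
print('tins',px2w('top',[(238.5,320.3),(292,325.9),(346.2,341.8)],.064).round(4)[:,:2])
T=px2w('top',[(146.2,308.5),(189.1,314.4),(182.4,357.9),(139.1,352.1)],.010);print('tray',T.round(4)[:,:2],T.mean(0),[np.linalg.norm(T[i]-T[(i+1)%4]).round(4) for i in range(4)])
print('bowl,roll',px2w('top',[(204,165),(413,163)],[.045,.06]).round(3))
print('box', px2w('top',[(254,112),(336,112),(336,168),(254,168)],[.06]*4).round(3))
E
```

```text
lid [[ 0.6897  0.1086]
 [ 0.695  -0.1371]
 [ 0.5401 -0.1415]
 [ 0.5344  0.1037]] [ 0.61482209 -0.01655349  0.091     ]
[np.float64(0.2457), np.float64(0.155), np.float64(0.2453), np.float64(0.1554)]
y axis angle 0.022573867248253582
handle [[ 0.6148  0.0268  0.127 ]
 [ 0.6162 -0.0625  0.127 ]] [ 0.61550478 -0.01783679  0.127     ] 0.08934386104865867
jars [[ 0.5437 -0.3303]
 [ 0.5318 -0.4514]
 [ 0.4149 -0.3493]]
tins [[ 0.4367  0.0719]
 [ 0.4276 -0.0334]
 [ 0.3983 -0.1398]]
tray [[0.4599 0.2718]
 [0.4497 0.1812]
 [0.3605 0.1913]
 [0.3698 0.2822]] [0.40999644 0.23163254 0.01      ] [np.float64(0.0912), np.float64(0.0898), np.float64(0.0913), np.float64(0.0907)]
bowl,roll [[ 0.759  0.159  0.045]
 [ 0.765 -0.275  0.06 ]]
box [[ 0.871  0.057  0.06 ]
 [ 0.874 -0.115  0.06 ]
 [ 0.751 -0.116  0.06 ]
 [ 0.749  0.052  0.06 ]]
```

```bash
python3 - <<'E'
from h import *
im=cv2.imread('pics/scene0.png')
crop(im,270,170,420,310,5,'s_crate.png')
# project the clip model
c=np.array([0.6246,0.062])
E
```

```text
(no output)
```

View pics/s_crate.png

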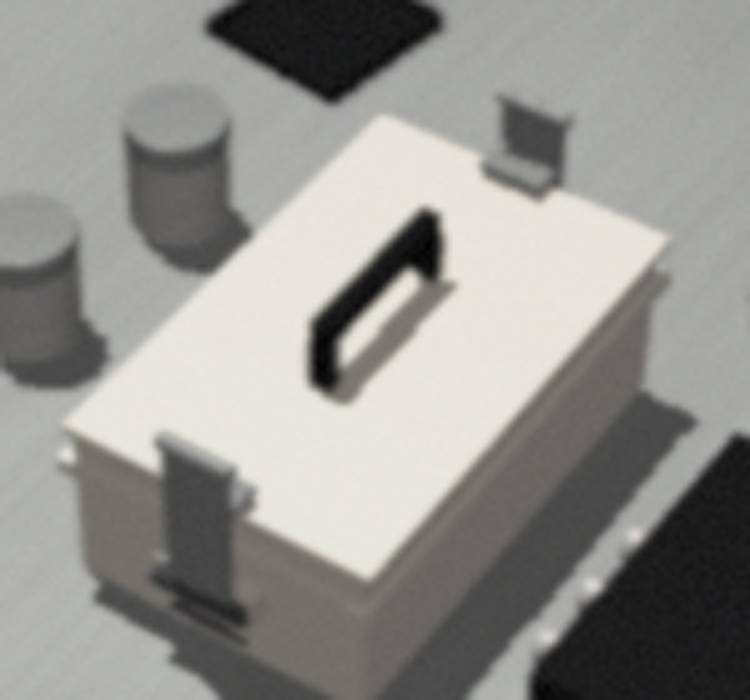

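```bash
python3 - <<'E'
from h import *
o=st(); R=Ro.from_euler('xyz',o['eef_rot']).as_matrix(); print(R.round(3))
print('tool y yaw deg',np.degrees(np.arctan2(R[1,1],R[0,1])))
print(px2w('scene',[(590,150),(280,40),(470,480)],0).round(3))
print('clip tips pred top', w2px('top',[(0.6124,0.114,.124),(0.6176,-0.148,.124)]))
print('scene',w2px('scene',[(0.6124,0.114,.124),(0.6176,-0.148,.124)]))
E
```

```text
t 0.15 p [ 0.1502 -0.6063  0.2557] rot [-1.522  1.57   1.862] F [ 0.34  0.21 -0.67] op 0.0854 j [ 1.26  0.41 -0.01  1.6   0.01  1.13 -0.08]
[[-0.     0.24  -0.971]
 [ 0.001 -0.971 -0.24 ]
 [-1.    -0.001  0.   ]]
tool y yaw deg -76.08729997948588
[[ 0.943  0.773  0.   ]
 [-0.224  0.782  0.   ]
 [ 1.092 -0.314  0.   ]]
clip tips pred top [[216.03831538 225.91186104]
 [353.01658704 225.33801633]]
scene [[375.81687921 190.87404954]
 [307.21193488 260.07218479]]
```

Confusables, by top-view pixel:
- **Tins:** grey ones at (238,320) and (292,325). The green one at (346,341) is a decoy to leave alone.
- **Jars:** (442,269), (502,276) and (453,334). The black object at (295,142) is a box, not the tray; the tray is the tilted black square at (164,333).
- **Clips:** steel tabs at (216,226) and (353,225), matching the model projections.

First move is to the right clip.

>>> {"op": "arm_command", "data": {"steps": [{"tx": 24,"ty": 25,"az": 0.068,"fingers": 1},{"tx": 24,"ty": 25,"az": 0.068,"fingers": 1},{"tx": 24,"ty": 25,"az": 0.068,"fingers": 1},{"tx": 24,"ty": 25,"az": 0.068,"fingers": 1},{"tx": 24,"ty": 25,"az": 0.068,"fingers": 1},{"tx": 24,"ty": 25,"az": 0.068,"fingers": 1},{"tx": 24,"ty": 25,"az": 0.068,"fingers": 1},{"tx": 24,"ty": 25,"az": 0.068,"fingers": 1},{"tx": 24,"ty": 25,"az": 0.068,"fingers": 1},{"tx": 24,"ty": 25,"az": 0.068,"fingers": 1},{"tx": 24,"ty": 25,"az": 0.068,"fingers": 1},{"tx": 24,"ty": 25,"az": 0.068,"fingers": 1},{"tx": 24,"ty": 25,"az": 0.068,"fingers": 1},{"tx": 24,"ty": 25,"az": 0.068,"fingers": 1},{"tx": 24,"ty": 25,"az": 0.068,"fingers": 1},{"tx": 24,"ty": 25,"az": 0.068,"fingers": 1},{"tx": 24,"ty": 25,"az": 0.068,"fingers": 1},{"tx": 24,"ty": 25,"az": 0.068,"fingers": 1},{"tx": 24,"ty": 25,"az": 0.068,"fingers": 1},{"tx": 11,"ty": 21,"az": 0.056,"fingers": 1}], "newtons": 40}}

```text
$.steps[0]: bad value
```

>>> {"op": "arm_command", "data": {"steps": [{"ax": 0,"ay": 0,"az": 0.068,"tx": 24,"ty": 25,"tz": 0,"fingers": 1}], "newtons": 40}}

```text
time_s: 0.23
position: [0.1683, -0.5851, 0.2555]
eef_rot: [0.124, 1.567, -2.716]
wrist_force: [-0.5, -0.6, 0.2]
opening: 0.0753
```

>>> {"op": "arm_command", "data": {"steps": [{"ax": 0,"ay": 0,"az": 0.068,"tx": 24,"ty": 25,"tz": 0,"fingers": 1},{"ax": 0,"ay": 0,"az": 0.068,"tx": 24,"ty": 25,"tz": 0,"fingers": 1},{"ax": 0,"ay": 0,"az": 0.068,"tx": 24,"ty": 25,"tz": 0,"fingers": 1},{"ax": 0,"ay": 0,"az": 0.068,"tx": 24,"ty": 25,"tz": 0,"fingers": 1},{"ax": 0,"ay": 0,"az": 0.068,"tx": 24,"ty": 25,"tz": 0,"fingers": 1},{"ax": 0,"ay": 0,"az": 0.068,"tx": 24,"ty": 25,"tz": 0,"fingers": 1},{"ax": 0,"ay": 0,"az": 0.068,"tx": 24,"ty": 25,"tz": 0,"fingers": 1},{"ax": 0,"ay": 0,"az": 0.068,"tx": 24,"ty": 25,"tz": 0,"fingers": 1},{"ax": 0,"ay": 0,"az": 0.068,"tx": 24,"ty": 25,"tz": 0,"fingers": 1},{"ax": 0,"ay": 0,"az": 0.068,"tx": 24,"ty": 25,"tz": 0,"fingers": 1},{"ax": 0,"ay": 0,"az": 0.068,"tx": 24,"ty": 25,"tz": 0,"fingers": 1},{"ax": 0,"ay": 0,"az": 0.068,"tx": 24,"ty": 25,"tz": 0,"fingers": 1},{"ax": 0,"ay": 0,"az": 0.068,"tx": 24,"ty": 25,"tz": 0,"fingers": 1},{"ax": 0,"ay": 0,"az": 0.068,"tx": 24,"ty": 25,"tz": 0,"fingers": 1},{"ax": 0,"ay": 0,"az": 0.068,"tx": 24,"ty": 25,"tz": 0,"fingers": 1},{"ax": 0,"ay": 0,"az": 0.068,"tx": 24,"ty": 25,"tz": 0,"fingers": 1},{"ax": 0,"ay": 0,"az": 0.068,"tx": 24,"ty": 25,"tz": 0,"fingers": 1},{"ax": 0,"ay": 0,"az": 0.068,"tx": 24,"ty": 25,"tz": 0,"fingers": 1},{"ax": 0,"ay": 0,"az": 0.056,"tx": 11,"ty": 21,"tz": 0,"fingers": 1}], "newtons": 40}}

```text
time_s: 1.82
position: [0.6193, -0.1081, 0.2558]
eef_rot: [2.685, 1.569, 1.139]
wrist_force: [0.1, 0.5, 0.1]
opening: 0.0001
```

```bash
cat >> h.py <<'E'
def yawof(o):
    R=Ro.from_euler('xyz',o['eef_rot']).as_matrix(); return np.arctan2(R[1,1],R[0,1]), R[:,0]
E
python3 - <<'E'
from h import *
o=st(); print(yawof(o)); im=snapshot('wrist'); cv2.imwrite('pics/w1.png',im)
cv2.imwrite('pics/t1.png',snapshot('top'))
E
```

```text
t 1.82 p [ 0.6193 -0.1081  0.2558] rot [2.685 1.569 1.139] F [0.13 0.46 0.11] op 0.0001 j [ 0.46  0.47 -0.52  1.56  0.24  1.17 -0.08]
(np.float64(0.024889158648269415), array([ 6.24699783e-04,  1.35468410e-03, -9.99998887e-01]))
```

View pics/w1.png

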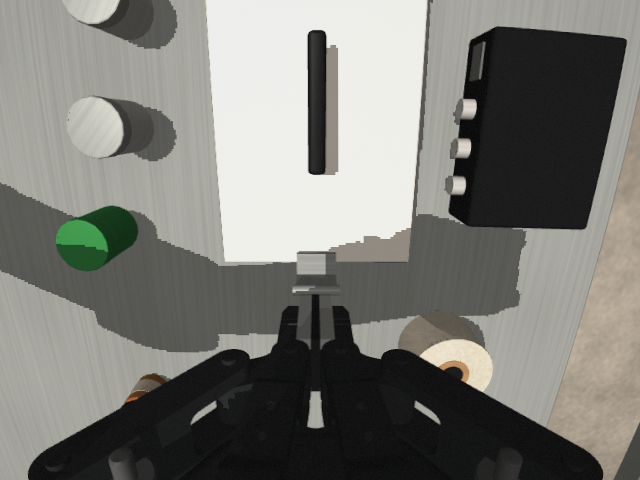

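View pics/t1.png

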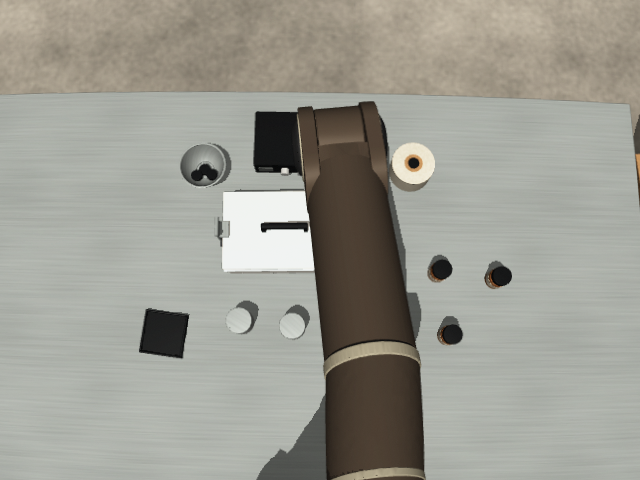

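```bash
python3 - <<'E'
from h import *
o=r.observe(); po=(o['position'],o['eef_rot'])
print(px2w('wrist',[(317,31),(316,174)],.127,po), px2w('wrist',[(223,263),(408,262)],.091,po))
print('tip',px2w('wrist',[(316,290)],.128,po)); print('lip in',px2w('wrist',[(316,252)],.096,po))
print('jars');print(px2w('wrist',[(100,128),(92,5)],.064,po))
E
```

```text
[[ 0.61616352  0.03220106  0.127     ]
 [ 0.61815098 -0.05601809  0.127     ]] [[ 0.54208105 -0.13726018  0.091     ]
 [ 0.69815517 -0.13185637  0.091     ]]
tip [[ 0.62070243 -0.14216086  0.128     ]]
lip in [[ 0.62022391 -0.12331833  0.096     ]]
jars
[[ 0.43543771 -0.0294061   0.064     ]
 [ 0.43958461  0.06456724  0.064     ]]
```

>>> {"op": "arm_command", "data": {"steps": [{"ax": 0,"ay": 0,"az": 0,"tx": 0,"ty": 2,"tz": -30,"fingers": 1},{"ax": 0,"ay": 0,"az": 0,"tx": 0,"ty": 0,"tz": -30,"fingers": 1},{"ax": 0,"ay": 0,"az": 0,"tx": 0,"ty": 0,"tz": -30,"fingers": 1},{"ax": 0,"ay": 0,"az": 0,"tx": 0,"ty": 0,"tz": -20,"fingers": 1},{"ax": 0,"ay": 0,"az": 0,"tx": 0,"ty": 0,"tz": -12,"fingers": 1},{"ax": 0,"ay": 0,"az": 0,"tx": 0,"ty": 0,"tz": 0,"fingers": 1},{"ax": 0,"ay": 0,"az": 0,"tx": 0,"ty": -10,"tz": 0,"fingers": 1},{"ax": 0,"ay": 0,"az": 0,"tx": 0,"ty": -10,"tz": 0,"fingers": 1},{"ax": 0,"ay": 0,"az": 0,"tx": 0,"ty": -8,"tz": 0,"fingers": 1},{"ax": 0,"ay": 0,"az": 0,"tx": 0,"ty": -8,"tz": 0,"fingers": 1}]}}

```text
time_s: 2.75
position: [0.6184, -0.1455, 0.1359]
eef_rot: [1.654, 1.568, 0.103]
wrist_force: [1.9, 3.9, -1.6]
opening: -0.0
```

>>> {"op": "arm_command", "data": {"steps": [{"ax": 0,"ay": 0,"az": 0,"tx": 0,"ty": -8,"tz": -1,"fingers": 1},{"ax": 0,"ay": 0,"az": 0,"tx": 0,"ty": -8,"tz": -1,"fingers": 1},{"ax": 0,"ay": 0,"az": 0,"tx": 0,"ty": -8,"tz": -1,"fingers": 1},{"ax": 0,"ay": 0,"az": 0,"tx": 0,"ty": -8,"tz": -1,"fingers": 1},{"ax": 0,"ay": 0,"az": 0,"tx": 0,"ty": -6,"tz": -1,"fingers": 1},{"ax": 0,"ay": 0,"az": 0,"tx": 0,"ty": 0,"tz": 0,"fingers": 1}]}}

```text
time_s: 3.25
position: [0.6166, -0.1853, 0.1287]
eef_rot: [-0.77, 1.569, -2.323]
wrist_force: [-0.0, -1.3, 0.1]
opening: 0.0003
```

```bash
python3 - <<'E'
from h import *
o=st(); cv2.imwrite('pics/s2.png',snapshot('scene')); cv2.imwrite('pics/w2.png',snapshot('wrist'))
E
```

```text
t 3.25 p [ 0.6166 -0.1853  0.1287] rot [-0.77   1.569 -2.323] F [-0.01 -1.31  0.15] op 0.0003 j [ 0.53  0.62 -0.46  1.65  0.32  0.96 -0.02]
```

View pics/s2.png

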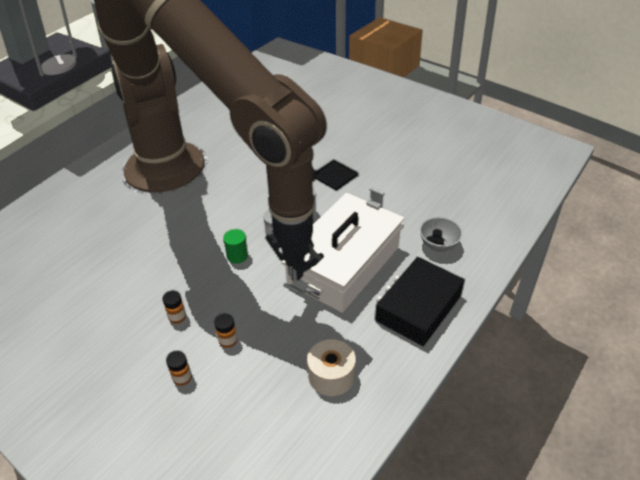

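View pics/w2.png

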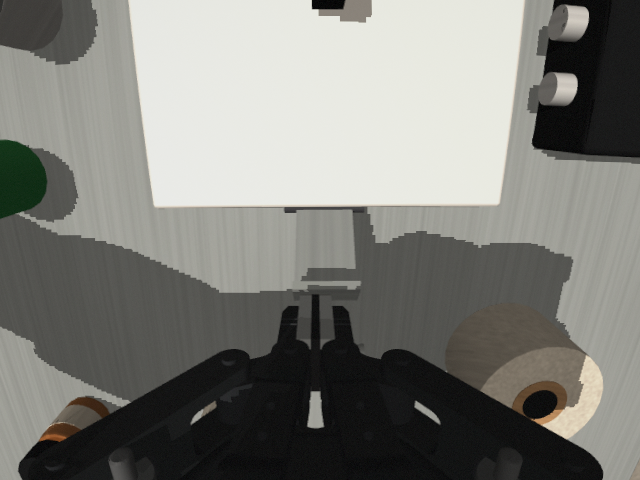

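The right clip now slopes outward, with its lip at (330,275) in the wrist view, so it is open. Next, over the handle to the left clip.

>>> {"op": "arm_command", "data": {"steps": [{"ax": 0,"ay": 0,"az": 0,"tx": 0,"ty": 0,"tz": 35,"fingers": 1},{"ax": 0,"ay": 0,"az": 0,"tx": 0,"ty": 5,"tz": 35,"fingers": 1},{"ax": 0,"ay": 0,"az": 0,"tx": 0,"ty": 30,"tz": 10,"fingers": 1},{"ax": 0,"ay": 0,"az": 0,"tx": 0,"ty": 35,"tz": 0,"fingers": 1},{"ax": 0,"ay": 0,"az": 0,"tx": 0,"ty": 35,"tz": 0,"fingers": 1},{"ax": 0,"ay": 0,"az": 0,"tx": 0,"ty": 35,"tz": 0,"fingers": 1},{"ax": 0,"ay": 0,"az": 0,"tx": 0,"ty": 35,"tz": 0,"fingers": 1},{"ax": 0,"ay": 0,"az": 0,"tx": 0,"ty": 35,"tz": 0,"fingers": 1},{"ax": 0,"ay": 0,"az": 0,"tx": 0,"ty": 35,"tz": 0,"fingers": 1},{"ax": 0,"ay": 0,"az": 0,"tx": 0,"ty": 15,"tz": -20,"fingers": 1},{"ax": 0,"ay": 0,"az": 0,"tx": 0,"ty": 0,"tz": -30,"fingers": 1},{"ax": 0,"ay": 0,"az": 0,"tx": 0,"ty": 0,"tz": -23,"fingers": 1},{"ax": 0,"ay": 0,"az": 0,"tx": 0,"ty": 0,"tz": 0,"fingers": 1}]}}

```text
time_s: 4.43
position: [0.6142, 0.0779, 0.1318]
eef_rot: [-1.463, 1.563, -3.011]
wrist_force: [-0.8, -0.2, 0.0]
opening: 0.0001
```

>>> {"op": "arm_command", "data": {"steps": [{"ax": 0,"ay": 0,"az": 0,"tx": 0,"ty": 10,"tz": 2,"fingers": 1},{"ax": 0,"ay": 0,"az": 0,"tx": 0,"ty": 10,"tz": 0,"fingers": 1},{"ax": 0,"ay": 0,"az": 0,"tx": 0,"ty": 8,"tz": 0,"fingers": 1},{"ax": 0,"ay": 0,"az": 0,"tx": 0,"ty": 8,"tz": 0,"fingers": 1},{"ax": 0,"ay": 0,"az": 0,"tx": 0,"ty": 8,"tz": -1,"fingers": 1},{"ax": 0,"ay": 0,"az": 0,"tx": 0,"ty": 8,"tz": -1,"fingers": 1},{"ax": 0,"ay": 0,"az": 0,"tx": 0,"ty": 8,"tz": -1,"fingers": 1},{"ax": 0,"ay": 0,"az": 0,"tx": 0,"ty": 8,"tz": -1,"fingers": 1},{"ax": 0,"ay": 0,"az": 0,"tx": 0,"ty": 6,"tz": -1,"fingers": 1},{"ax": 0,"ay": 0,"az": 0,"tx": 0,"ty": 0,"tz": 0,"fingers": 1}]}}

```text
time_s: 5.27
position: [0.6169, 0.1539, 0.1333]
eef_rot: [-3.141, 1.569, 1.594]
wrist_force: [-0.6, 0.9, -0.1]
opening: -0.0003
```

```bash
python3 - <<'E'
from h import *
o=st(); cv2.imwrite('pics/s3.png',snapshot('scene')); cv2.imwrite('pics/w3.png',snapshot('wrist'))
E
```

```text
t 5.27 p [0.6169 0.1539 0.1333] rot [-3.141  1.569  1.594] F [-0.55  0.88 -0.12] op -0.0003 j [ 0.04  0.61 -0.52  1.66  0.35  0.96 -0.58]
```

View pics/w3.png

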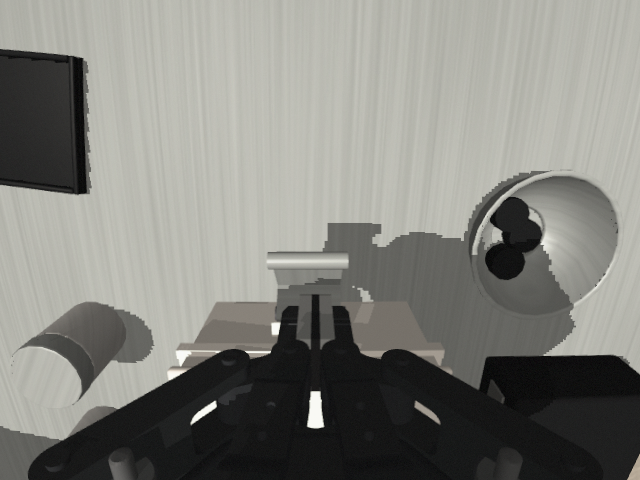

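>>> {"op": "arm_command", "data": {"steps": [{"ax": 0,"ay": 0,"az": 0,"tx": 0,"ty": 0,"tz": 35,"fingers": 1},{"ax": 0,"ay": 0,"az": 0,"tx": 0,"ty": -20,"tz": 30,"fingers": -1},{"ax": 0,"ay": 0,"az": 0,"tx": 0,"ty": -40,"tz": 20,"fingers": -1},{"ax": 0,"ay": 0,"az": 0,"tx": 0,"ty": -40,"tz": 0,"fingers": -1},{"ax": 0,"ay": 0,"az": 0,"tx": 0,"ty": -40,"tz": 0,"fingers": -1},{"ax": 0,"ay": 0,"az": 0,"tx": 0,"ty": -30,"tz": 0,"fingers": -1},{"ax": 0,"ay": 0,"az": 0,"tx": 0,"ty": 0,"tz": 0,"fingers": -1},{"ax": 0,"ay": 0,"az": 0,"tx": 0,"ty": 0,"tz": 0,"fingers": -1}]}}

```text
time_s: 6.03
position: [0.6172, -0.0197, 0.2169]
eef_rot: [-0.122, 1.57, -1.678]
wrist_force: [-0.1, 0.1, 0.1]
opening: 0.0829
```

```bash
python3 - <<'E'
from h import *
o=st(); print(yawof(o)); cv2.imwrite('pics/w4.png',snapshot('wrist'));  im=snapshot('scene');cv2.imwrite('pics/s4.png',im); crop(im,270,170,420,310,4,'s4c.png'); 
E
```

```text
t 6.03 p [ 0.6172 -0.0197  0.2169] rot [-0.122  1.57  -1.678] F [-0.08  0.08  0.12] op 0.0829 j [ 0.33  0.49 -0.53  1.63  0.27  1.09 -0.26]
(np.float64(0.01413069108326644), array([-1.31620015e-04, -1.21903535e-03, -9.99999248e-01]))
```

View pics/w4.png

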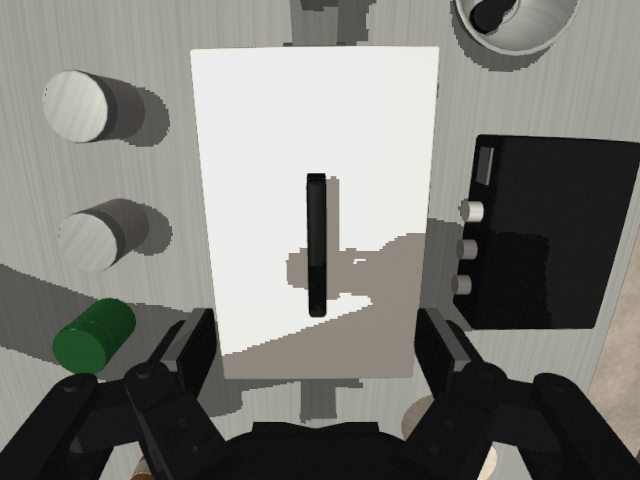

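View pics/s4c.png

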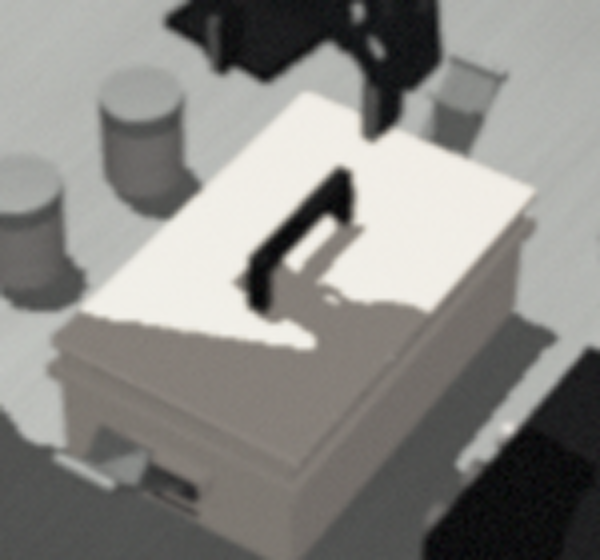

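Both clips are open. The lid corners are at (191,49), (438,46), (413,377) and (224,379), and the handle runs from (316,175) to (317,317).

```bash
python3 - <<'E'
from h import *
o=r.observe(); po=(o['position'],o['eef_rot'])
L=px2w('wrist',[(191,49),(438,46),(413,377),(224,379)],.091,po); print(L.round(4),L.mean(0)); print([np.linalg.norm(L[i]-L[(i+1)%4]).round(4) for i in range(4)])
print('handle',px2w('wrist',[(316,176),(317,316)],.127,po).round(4))
print('tins',px2w('wrist',[(78,105),(90,241)],.064,po).round(4))
E
```

```text
[[ 0.5378  0.1096  0.091 ]
 [ 0.6907  0.1143  0.091 ]
 [ 0.7002 -0.1304  0.091 ]
 [ 0.5443 -0.1355  0.091 ]] [ 0.61827481 -0.0105262   0.091     ]
[np.float64(0.153), np.float64(0.2449), np.float64(0.156), np.float64(0.2451)]
handle [[ 0.6167  0.0369  0.127 ]
 [ 0.6192 -0.0538  0.127 ]]
tins [[ 0.4426  0.0779  0.064 ]
 [ 0.4349 -0.0265  0.064 ]]
```

```bash
python3 - <<'E'
from h import *
# project tool points w/ identity pose
po=(np.zeros(3),np.zeros(3))
for z in (-.011,0,.011): print(z,w2px('wrist',[(0.025,0,z),(0.025,-.0145,z),(0.025,.0145,z)],po).round(1).tolist())
im=cv2.imread('pics/w1.png'); crop(im,260,230,380,340,6,'w1c.png')
E
```

```text
-0.011 [[315.0, 291.7], [281.9, 291.7], [348.1, 291.7]]
0 [[315.0, 313.9], [282.6, 313.9], [347.4, 313.9]]
0.011 [[315.0, 335.1], [283.4, 335.1], [346.7, 335.1]]
```

View pics/w1c.png

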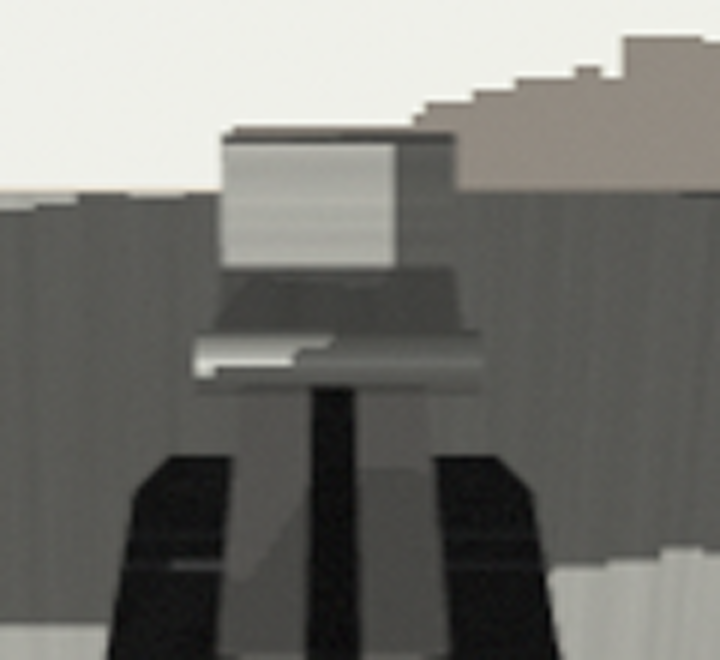

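```bash
python3 - <<'E'
from h import *
L=px2w('scene',[(346,193),(403.6,217.6),(344,286),(283,255)],.091); print(L.round(4),L.mean(0)); print([np.linalg.norm(L[i]-L[(i+1)%4]).round(4) for i in range(4)])
E
```

```text
[[ 0.5397  0.1016  0.091 ]
 [ 0.6929  0.106   0.091 ]
 [ 0.7006 -0.1378  0.091 ]
 [ 0.5472 -0.1411  0.091 ]] [ 0.62011549 -0.01783276  0.091     ]
[np.float64(0.1533), np.float64(0.2439), np.float64(0.1534), np.float64(0.2429)]
```

>>> {"op": "arm_command", "data": {"steps": [{"ax": 0,"ay": 0,"az": 0.011,"tx": 0.5,"ty": 5,"tz": -30,"fingers": -0.5},{"ax": 0,"ay": 0,"az": 0,"tx": 0,"ty": 0,"tz": -30,"fingers": -0.5},{"ax": 0,"ay": 0,"az": 0,"tx": 0,"ty": 0,"tz": -20,"fingers": -0.5},{"ax": 0,"ay": 0,"az": 0,"tx": 0,"ty": 0,"tz": -9,"fingers": 0},{"ax": 0,"ay": 0,"az": 0,"tx": 0,"ty": 0,"tz": 0,"fingers": 0.4},{"ax": 0,"ay": 0,"az": 0,"tx": 0,"ty": 0,"tz": 0,"fingers": 0.6},{"ax": 0,"ay": 0,"az": 0,"tx": 0,"ty": 0,"tz": 0,"fingers": 0.7}], "newtons": 50}}

```text
time_s: 6.72
position: [0.6188, -0.0101, 0.1295]
eef_rot: [1.688, 1.568, 0.149]
wrist_force: [0.5, -0.2, 0.7]
opening: 0.0157
```

```bash
python3 - <<'E'
from h import *
o=st(); print(yawof(o)); cv2.imwrite('pics/w5.png',snapshot('wrist'))
E
```

```text
t 6.72 p [ 0.6188 -0.0101  0.1295] rot [1.688 1.568 0.149] F [ 0.52 -0.22  0.7 ] op 0.0157 j [ 0.29  0.58 -0.5   1.71  0.33  0.93 -0.31]
(np.float64(0.03182784981541825), array([ 2.28940618e-03,  3.44792977e-04, -9.99997320e-01]))
```

View pics/w5.png

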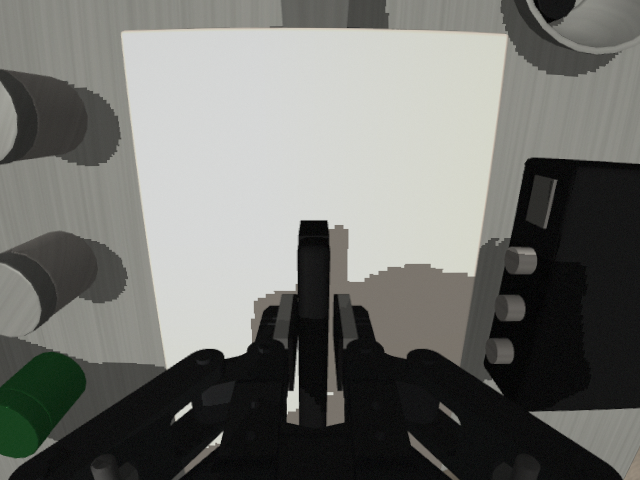

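>>> {"op": "arm_command", "data": {"steps": [{"ax": 0,"ay": 0,"az": 0,"tx": 0,"ty": 0,"tz": -1,"fingers": 1},{"ax": 0,"ay": 0,"az": 0,"tx": 0,"ty": 0,"tz": 0,"fingers": 1},{"ax": 0,"ay": 0,"az": 0,"tx": 0,"ty": 0,"tz": 0,"fingers": 1},{"ax": 0,"ay": 0,"az": 0,"tx": 0,"ty": 0,"tz": 0,"fingers": 1}], "newtons": 50}}

```text
time_s: 7.1
position: [0.6187, -0.0104, 0.1297]
eef_rot: [1.563, 1.568, 0.023]
wrist_force: [-3.3, -0.0, 9.9]
opening: 0.0107
```

```bash
python3 - <<'E'
from h import *
o=st(); print(yawof(o)); cv2.imwrite('pics/w6.png',snapshot('wrist'));o=st(); print(yawof(o))
E
```

```text
t 7.1 p [ 0.6187 -0.0104  0.1297] rot [1.563 1.568 0.023] F [-3.34 -0.02  9.93] op 0.0107 j [ 0.29  0.58 -0.5   1.71  0.33  0.93 -0.31]
(np.float64(0.030761884313050603), array([ 3.21096651e-03,  7.26417189e-05, -9.99994842e-01]))
t 7.15 p [ 0.6187 -0.0104  0.1297] rot [1.558 1.568 0.018] F [-2.46  0.72  9.38] op 0.0105 j [ 0.29  0.58 -0.5   1.71  0.33  0.93 -0.31]
(np.float64(0.03076682826126504), array([ 3.20020777e-03,  5.76179237e-05, -9.99994878e-01]))
```

View pics/w6.png

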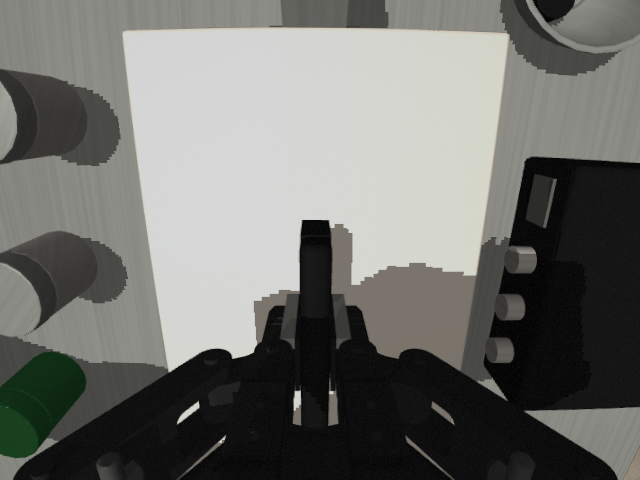

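>>> {"op": "arm_command", "data": {"steps": [{"ax": 0,"ay": 0,"az": 0,"tx": 0,"ty": 0,"tz": 5,"fingers": 1},{"ax": 0,"ay": 0,"az": 0,"tx": 0,"ty": 0,"tz": 8,"fingers": 1},{"ax": 0,"ay": 0,"az": 0,"tx": 0,"ty": 0,"tz": 12,"fingers": 1},{"ax": 0,"ay": 0,"az": 0,"tx": 0,"ty": 0,"tz": 20,"fingers": 1},{"ax": 0,"ay": 0,"az": 0,"tx": 0,"ty": 0,"tz": 25,"fingers": 1},{"ax": 0,"ay": 0,"az": 0,"tx": 0,"ty": 0,"tz": 25,"fingers": 1},{"ax": 0,"ay": 0,"az": 0,"tx": 0,"ty": 0,"tz": 20,"fingers": 1},{"ax": 0,"ay": 0,"az": 0,"tx": 0,"ty": 0,"tz": 5,"fingers": 1}]}}

```text
time_s: 7.82
position: [0.6194, -0.0106, 0.2519]
eef_rot: [1.54, 1.564, 0.001]
wrist_force: [0.4, 0.3, -2.3]
opening: 0.0108
```

```bash
python3 - <<'E'
from h import *
o=st(); print(yawof(o)); cv2.imwrite('pics/s7.png',snapshot('scene'))
E
```

```text
t 7.82 p [ 0.6194 -0.0106  0.2519] rot [1.540e+00 1.564e+00 1.000e-03] F [ 0.38  0.26 -2.27] op 0.0108 j [ 0.33  0.46 -0.54  1.59  0.25  1.15 -0.24]
(np.float64(0.030973932368926597), array([ 6.50311206e-03,  3.38913559e-06, -9.99978855e-01]))
```

View pics/s7.png

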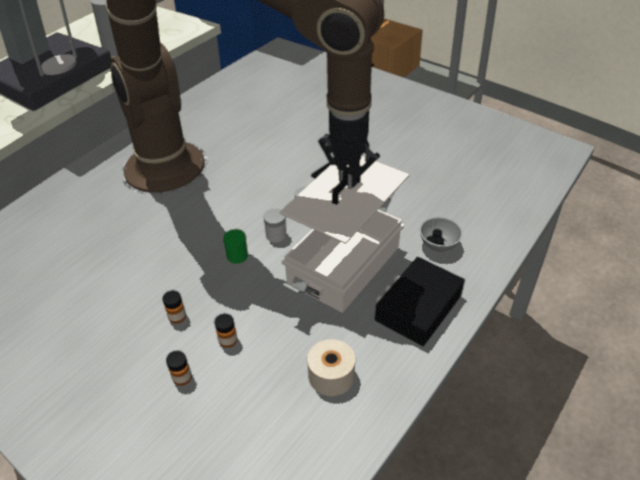

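The lid is lifted (about 2.3 N of weight). Carrying it to the left bench.

>>> {"op": "arm_command", "data": {"steps": [{"ax": 0,"ay": 0,"az": 0,"tx": -6,"ty": 14,"tz": 0,"fingers": 1},{"ax": 0,"ay": 0,"az": 0,"tx": -10,"ty": 24,"tz": 0,"fingers": 1},{"ax": 0,"ay": 0,"az": 0,"tx": -10,"ty": 24,"tz": 0,"fingers": 1},{"ax": 0,"ay": 0,"az": 0,"tx": -10,"ty": 24,"tz": 0,"fingers": 1},{"ax": 0,"ay": 0,"az": 0,"tx": -10,"ty": 24,"tz": 0,"fingers": 1},{"ax": 0,"ay": 0,"az": 0,"tx": -10,"ty": 24,"tz": 0,"fingers": 1},{"ax": 0,"ay": 0,"az": 0,"tx": -10,"ty": 24,"tz": 0,"fingers": 1},{"ax": 0,"ay": 0,"az": 0,"tx": -10,"ty": 24,"tz": 0,"fingers": 1},{"ax": 0,"ay": 0,"az": 0,"tx": -10,"ty": 24,"tz": 0,"fingers": 1},{"ax": 0,"ay": 0,"az": 0,"tx": -10,"ty": 24,"tz": 0,"fingers": 1},{"ax": 0,"ay": 0,"az": 0,"tx": -10,"ty": 24,"tz": 0,"fingers": 1},{"ax": 0,"ay": 0,"az": 0,"tx": -10,"ty": 24,"tz": 0,"fingers": 1},{"ax": 0,"ay": 0,"az": 0,"tx": -10,"ty": 24,"tz": 0,"fingers": 1},{"ax": 0,"ay": 0,"az": 0,"tx": -10,"ty": 24,"tz": 0,"fingers": 1},{"ax": 0,"ay": 0,"az": 0,"tx": -10,"ty": 24,"tz": 0,"fingers": 1},{"ax": 0,"ay": 0,"az": 0,"tx": -10,"ty": 24,"tz": 0,"fingers": 1},{"ax": 0,"ay": 0,"az": 0,"tx": -10,"ty": 24,"tz": 0,"fingers": 1},{"ax": 0,"ay": 0,"az": 0,"tx": -10,"ty": 24,"tz": 0,"fingers": 1},{"ax": 0,"ay": 0,"az": 0,"tx": -10,"ty": 24,"tz": 0,"fingers": 1},{"ax": 0,"ay": 0,"az": 0,"tx": -10,"ty": 24,"tz": 0,"fingers": 1}]}}

```text
time_s: 9.53
position: [0.42, 0.4597, 0.2451]
eef_rot: [-0.822, 1.568, -2.362]
wrist_force: [1.0, -0.2, -2.1]
opening: 0.0109
```

>>> {"op": "arm_command", "data": {"steps": [{"ax": 0,"ay": 0,"az": 0,"tx": -4,"ty": 10,"tz": -20,"fingers": 1},{"ax": 0,"ay": 0,"az": 0,"tx": 0,"ty": 0,"tz": -35,"fingers": 1},{"ax": 0,"ay": 0,"az": 0,"tx": 0,"ty": 0,"tz": -35,"fingers": 1},{"ax": 0,"ay": 0,"az": 0,"tx": 0,"ty": 0,"tz": -35,"fingers": 1},{"ax": 0,"ay": 0,"az": 0,"tx": 0,"ty": 0,"tz": -30,"fingers": 1},{"ax": 0,"ay": 0,"az": 0,"tx": 0,"ty": 0,"tz": -15,"fingers": 1},{"ax": 0,"ay": 0,"az": 0,"tx": 0,"ty": 0,"tz": -10,"fingers": 1},{"ax": 0,"ay": 0,"az": 0,"tx": 0,"ty": 0,"tz": -8,"fingers": 1},{"ax": 0,"ay": 0,"az": 0,"tx": 0,"ty": 0,"tz": 0,"fingers": 1}]}}

```text
time_s: 10.28
position: [0.4168, 0.4685, 0.0572]
eef_rot: [-0.888, 1.568, -2.427]
wrist_force: [0.1, -0.1, -1.7]
opening: 0.0108
```

```bash
python3 - <<'E'
from h import *
o=st(); print(yawof(o)); cv2.imwrite('pics/s8.png',snapshot('scene'))
E
```

```text
t 10.28 p [0.4168 0.4685 0.0572] rot [-0.888  1.568 -2.427] F [ 0.14 -0.13 -1.73] op 0.0108 j [-0.53  0.71 -0.56  1.72  0.48  0.85 -1.28]
(np.float64(0.03141317125314927), array([-0.00190319, -0.00165082, -0.99999683]))
```

View pics/s8.png

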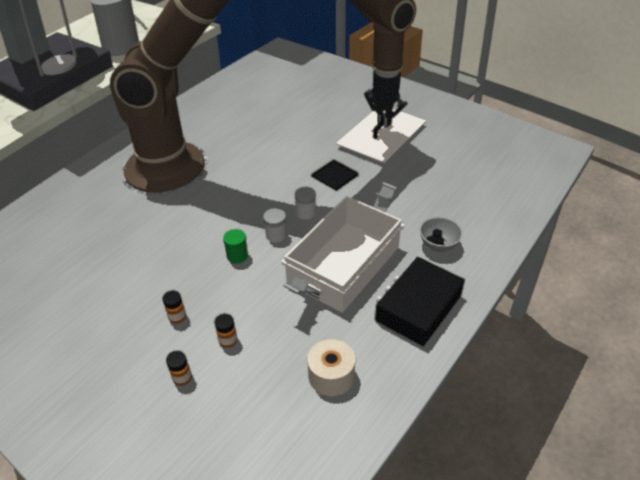

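Still just above the bench; easing down to touch and then releasing.

>>> {"op": "arm_command", "data": {"steps": [{"ax": 0,"ay": 0,"az": 0,"tx": 0,"ty": 0,"tz": -3,"fingers": 1},{"ax": 0,"ay": 0,"az": 0,"tx": 0,"ty": 0,"tz": -3,"fingers": 1},{"ax": 0,"ay": 0,"az": 0,"tx": 0,"ty": 0,"tz": -2,"fingers": 1},{"ax": 0,"ay": 0,"az": 0,"tx": 0,"ty": 0,"tz": 0,"fingers": 1}]}}

```text
time_s: 10.67
position: [0.4179, 0.469, 0.0511]
eef_rot: [1.969, 1.57, 0.429]
wrist_force: [0.1, 0.3, -3.2]
opening: 0.0109
```

>>> {"op": "arm_command", "data": {"steps": [{"ax": 0,"ay": 0,"az": 0,"tx": 0,"ty": 0,"tz": -1.5,"fingers": 1},{"ax": 0,"ay": 0,"az": 0,"tx": 0,"ty": 0,"tz": -1,"fingers": 1},{"ax": 0,"ay": 0,"az": 0,"tx": 0,"ty": 0,"tz": 0,"fingers": 1}]}}

```text
time_s: 10.92
position: [0.418, 0.4692, 0.0507]
eef_rot: [1.47, 1.569, -0.07]
wrist_force: [-3.5, -6.4, 15.0]
opening: 0.0108
```

Touching the bench (15 N). Release.

>>> {"op": "arm_command", "data": {"steps": [{"ax": 0,"ay": 0,"az": 0,"tx": 0,"ty": 0,"tz": 1,"fingers": 0.6},{"ax": 0,"ay": 0,"az": 0,"tx": 0,"ty": 0,"tz": 0,"fingers": 0.3},{"ax": 0,"ay": 0,"az": 0,"tx": 0,"ty": 0,"tz": 0,"fingers": 0},{"ax": 0,"ay": 0,"az": 0,"tx": 0,"ty": 0,"tz": 10,"fingers": -0.5},{"ax": 0,"ay": 0,"az": 0,"tx": 0,"ty": 0,"tz": 30,"fingers": -0.5},{"ax": 0,"ay": 0,"az": 0,"tx": 0,"ty": 0,"tz": 40,"fingers": -1},{"ax": 0,"ay": 0,"az": 0,"tx": 0,"ty": 0,"tz": 40,"fingers": -1},{"ax": 0,"ay": 0,"az": 0,"tx": 0,"ty": 0,"tz": 40,"fingers": -1},{"ax": 0,"ay": 0,"az": 0,"tx": 0,"ty": 0,"tz": 0,"fingers": -1}]}}

```text
time_s: 11.67
position: [0.4192, 0.4727, 0.2188]
eef_rot: [2.44, 1.558, 0.9]
wrist_force: [0.6, 1.8, 0.5]
opening: 0.0853
```

```bash
python3 - <<'E'
from h import *
o=st(); print(yawof(o)); cv2.imwrite('pics/w9.png',snapshot('wrist')); cv2.imwrite('pics/t9.png',snapshot('top'))
E
```

```text
t 11.67 p [0.4192 0.4727 0.2188] rot [2.44  1.558 0.9  ] F [0.57 1.8  0.52] op 0.0853 j [-0.47  0.53 -0.65  1.6   0.35  1.12 -1.17]
(np.float64(0.03118552147621244), array([ 0.00780983,  0.0098413 , -0.99992107]))
```

View pics/w9.png

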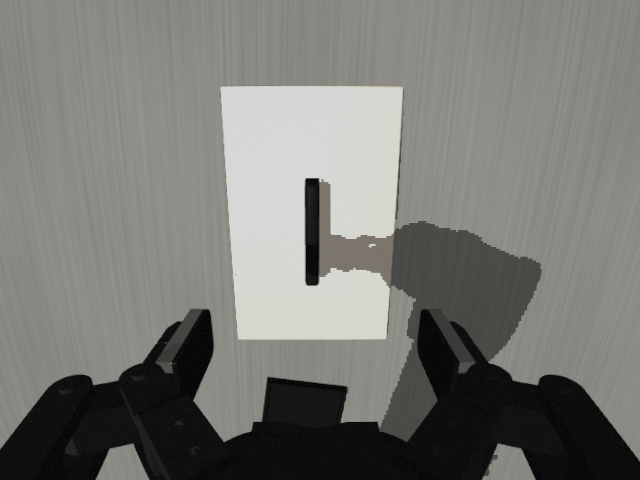

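View pics/t9.png

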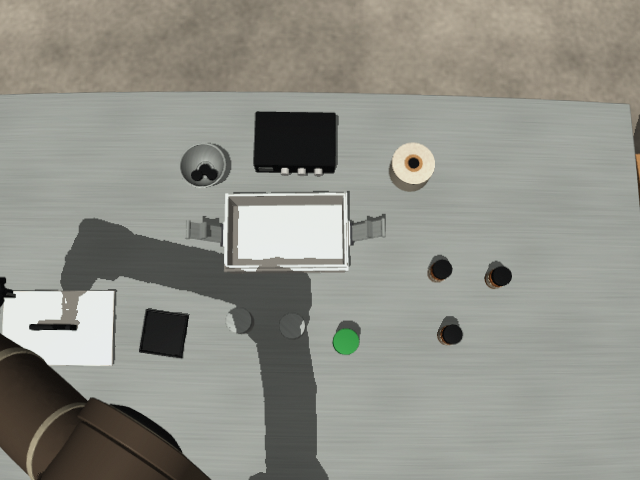

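>>> {"op": "arm_command", "data": {"steps": [{"ax": 0,"ay": 0,"az": 0,"tx": 2,"ty": -40,"tz": 0,"fingers": -1},{"ax": 0,"ay": 0,"az": 0,"tx": 2,"ty": -40,"tz": 0,"fingers": -1},{"ax": 0,"ay": 0,"az": 0,"tx": 2,"ty": -40,"tz": 0,"fingers": -1},{"ax": 0,"ay": 0,"az": 0,"tx": 2,"ty": -40,"tz": 0,"fingers": -1},{"ax": 0,"ay": 0,"az": 0,"tx": 2,"ty": -40,"tz": 0,"fingers": -1},{"ax": 0,"ay": 0,"az": 0,"tx": 2,"ty": -40,"tz": 0,"fingers": -1},{"ax": 0,"ay": 0,"az": 0,"tx": 2,"ty": -40,"tz": 0,"fingers": -1},{"ax": 0,"ay": 0,"az": 0,"tx": 2,"ty": -40,"tz": 0,"fingers": -1},{"ax": 0,"ay": 0,"az": 0,"tx": 2,"ty": -40,"tz": -20,"fingers": -1},{"ax": 0,"ay": 0,"az": 0,"tx": 2,"ty": -38,"tz": -40,"fingers": -1},{"ax": 0,"ay": 0,"az": 0,"tx": 0,"ty": 0,"tz": -40,"fingers": -1},{"ax": 0,"ay": 0,"az": 0,"tx": 0,"ty": 0,"tz": 0,"fingers": -1},{"ax": 0,"ay": 0,"az": 0,"tx": 0,"ty": 0,"tz": 0,"fingers": -1}]}}

```text
time_s: 12.85
position: [0.4351, 0.0832, 0.1191]
eef_rot: [-1.61, 1.565, 3.134]
wrist_force: [-0.2, -0.2, 1.0]
opening: 0.0855
```

```bash
python3 - <<'E'
from h import *
o=st(); print(yawof(o)); cv2.imwrite('pics/w10.png',snapshot('wrist'));
E
```

```text
t 12.85 p [0.4351 0.0832 0.1191] rot [-1.61   1.565  3.134] F [-0.17 -0.19  0.98] op 0.0855 j [ 0.19  0.35 -0.58  2.13  0.28  0.74 -0.54]
(np.float64(0.03152755803171115), array([-6.24719165e-03,  5.02161162e-05, -9.99980485e-01]))
```

View pics/w10.png

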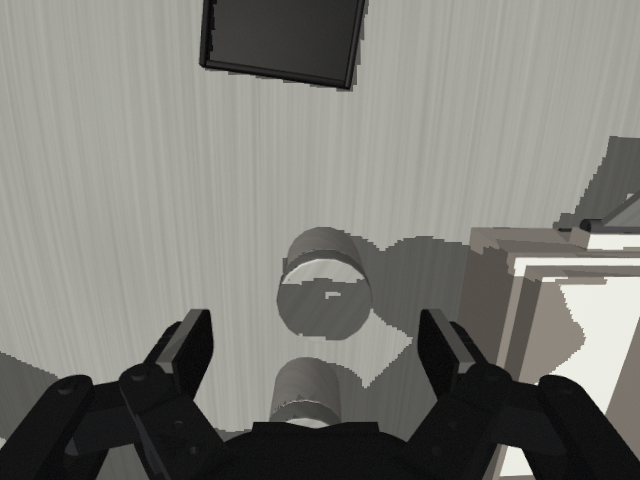

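```bash
python3 - <<'E'
from h import *
o=r.observe(); po=(o['position'],o['eef_rot'])
print(px2w('wrist',[(277,300),(371,300),(324,259.5),(324,340),(324,300)],.064,po).round(4))
E
```

```text
[[0.4162 0.0741 0.064 ]
 [0.4669 0.0758 0.064 ]
 [0.4406 0.0983 0.064 ]
 [0.4426 0.0498 0.064 ]
 [0.4416 0.0749 0.064 ]]
```

>>> {"op": "arm_command", "data": {"steps": [{"ax": 0,"ay": 0,"az": 0,"tx": 6,"ty": -9,"tz": 0,"fingers": -1},{"ax": 0,"ay": 0,"az": 0,"tx": 0,"ty": 0,"tz": -30,"fingers": -1},{"ax": 0,"ay": 0,"az": 0,"tx": 0,"ty": 0,"tz": -25,"fingers": -1},{"ax": 0,"ay": 0,"az": 0,"tx": 0,"ty": 0,"tz": -16,"fingers": -1},{"ax": 0,"ay": 0,"az": 0,"tx": 0,"ty": 0,"tz": 0,"fingers": -0.5},{"ax": 0,"ay": 0,"az": 0,"tx": 0,"ty": 0,"tz": 0,"fingers": -0.3},{"ax": 0,"ay": 0,"az": 0,"tx": 0,"ty": 0,"tz": 0,"fingers": 0},{"ax": 0,"ay": 0,"az": 0,"tx": 0,"ty": 0,"tz": 0,"fingers": 0.2},{"ax": 0,"ay": 0,"az": 0,"tx": 0,"ty": 0,"tz": 0,"fingers": 0.4},{"ax": 0,"ay": 0,"az": 0,"tx": 0,"ty": 0,"tz": 0,"fingers": 1}], "newtons": 50}}

```text
time_s: 13.73
position: [0.4436, 0.0746, 0.0515]
eef_rot: [1.467, 1.569, -0.072]
wrist_force: [-4.2, 1.3, 5.8]
opening: 0.0511
```

```bash
python3 - <<'E'
from h import *
o=st(); print(yawof(o)); cv2.imwrite('pics/w11.png',snapshot('wrist'));
E
```

```text
t 13.73 p [0.4436 0.0746 0.0515] rot [ 1.467  1.569 -0.072] F [-4.18  1.31  5.76] op 0.0511 j [ 0.13  0.48 -0.49  2.17  0.41  0.58 -0.63]
(np.float64(0.03159417746739918), array([ 1.86536798e-03, -1.35070201e-04, -9.99998251e-01]))
```

View pics/w11.png

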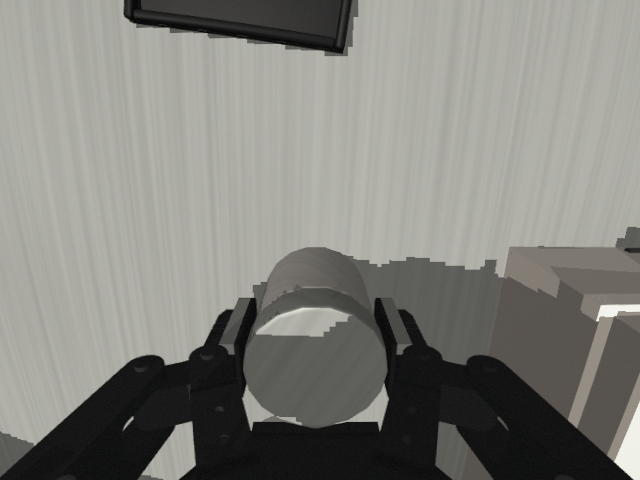

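>>> {"op": "arm_command", "data": {"steps": [{"ax": 0,"ay": 0,"az": 0,"tx": 0,"ty": 0,"tz": 0,"fingers": 1},{"ax": 0,"ay": 0,"az": 0,"tx": 0,"ty": 0,"tz": 10,"fingers": 1},{"ax": 0,"ay": 0,"az": 0,"tx": 0,"ty": 0,"tz": 20,"fingers": 1},{"ax": 0,"ay": 0,"az": 0,"tx": 0,"ty": 0,"tz": 20,"fingers": 1},{"ax": 0,"ay": 0,"az": 0,"tx": 0,"ty": 0,"tz": 0,"fingers": 1},{"ax": 0,"ay": 0,"az": 0,"tx": 0,"ty": 0,"tz": 0,"fingers": 1},{"ax": 0,"ay": 0,"az": 0,"tx": 0,"ty": 0,"tz": 0,"fingers": 1}]}}

```text
time_s: 14.37
position: [0.4431, 0.0737, 0.0997]
eef_rot: [1.003, 1.57, -0.538]
wrist_force: [-0.4, 1.0, -5.9]
opening: 0.051
```

```bash
python3 - <<'E'
from h import *
po=(np.array([0.4436,0.0746,0.0515]),np.array([1.467,1.569,-.072]))
print(px2w('wrist',[(316,366),(316,308),(316,428)],.064,po).round(4))
for i in range(3):
    o=st(); snapshot('wrist')
E
```

```text
[[0.4439 0.0752 0.064 ]
 [0.4432 0.0981 0.064 ]
 [0.4449 0.0468 0.064 ]]
t 14.37 p [0.4431 0.0737 0.0997] rot [ 1.003  1.57  -0.538] F [-0.42  1.   -5.87] op 0.051 j [ 0.19  0.39 -0.55  2.14  0.32  0.69 -0.55]
t 14.42 p [0.4427 0.0737 0.0992] rot [-1.061  1.57  -2.601] F [-0.74 -0.26 -5.45] op 0.0509 j [ 0.19  0.39 -0.55  2.14  0.32  0.69 -0.55]
t 14.47 p [0.4425 0.0738 0.099 ] rot [-1.375  1.569 -2.915] F [-0.86  0.73 -5.14] op 0.0512 j [ 0.19  0.39 -0.55  2.14  0.32  0.69 -0.55]
```

Tin A (left) weighs about 5.5 N, roughly 0.56 kg, so it is the heavy one. It goes to the +y end of the crate.

>>> {"op": "arm_command", "data": {"steps": [{"ax": 0,"ay": 0,"az": 0,"tx": 0,"ty": 0,"tz": 35,"fingers": 1},{"ax": 0,"ay": 0,"az": 0,"tx": 0,"ty": 0,"tz": 35,"fingers": 1},{"ax": 0,"ay": 0,"az": 0,"tx": 15,"ty": -2,"tz": 15,"fingers": 1},{"ax": 0,"ay": 0,"az": 0,"tx": 30,"ty": -2,"tz": 0,"fingers": 1},{"ax": 0,"ay": 0,"az": 0,"tx": 30,"ty": -2,"tz": 0,"fingers": 1},{"ax": 0,"ay": 0,"az": 0,"tx": 30,"ty": -2,"tz": 0,"fingers": 1},{"ax": 0,"ay": 0,"az": 0,"tx": 30,"ty": -2,"tz": 0,"fingers": 1},{"ax": 0,"ay": 0,"az": 0,"tx": 25,"ty": -1,"tz": 0,"fingers": 1},{"ax": 0,"ay": 0,"az": 0,"tx": 13,"ty": 0,"tz": 0,"fingers": 1},{"ax": 0,"ay": 0,"az": 0,"tx": 0,"ty": 0,"tz": 0,"fingers": 1},{"ax": 0,"ay": 0,"az": 0,"tx": 0,"ty": 0,"tz": 0,"fingers": 1}]}}

```text
time_s: 15.43
position: [0.6156, 0.0633, 0.1827]
eef_rot: [-1.693, 1.568, 3.051]
wrist_force: [-1.1, -0.2, -5.4]
opening: 0.0509
```

```bash
python3 - <<'E'
from h import *
o=st(); print(yawof(o)); cv2.imwrite('pics/w12.png',snapshot('wrist')); cv2.imwrite('pics/s12.png',snapshot('scene'))
E
```

```text
t 15.43 p [0.6156 0.0633 0.1827] rot [-1.693  1.568  3.051] F [-1.06 -0.17 -5.43] op 0.0509 j [ 0.2   0.53 -0.54  1.66  0.3   1.04 -0.4 ]
(np.float64(0.031083919601258093), array([-3.26056867e-03,  2.97697761e-04, -9.99994640e-01]))
```

View pics/w12.png

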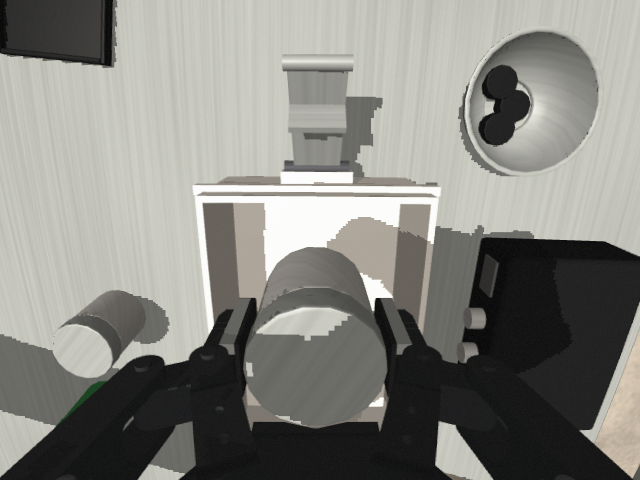

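View pics/s12.png

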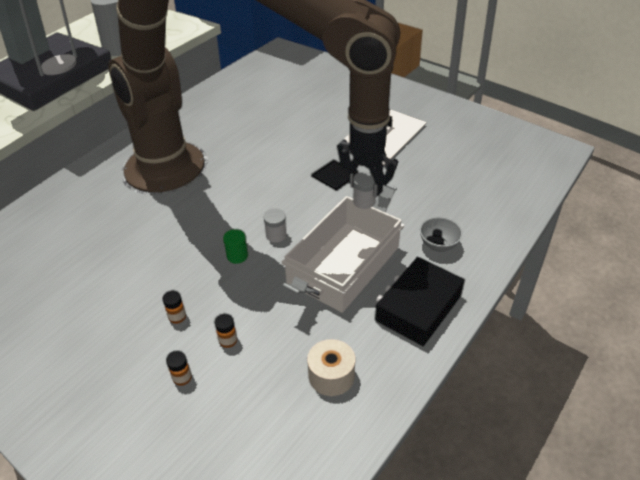

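```bash
python3 - <<'E'
from h import *
o=r.observe(); po=(o['position'],o['eef_rot'])
print(px2w('wrist',[(203,203),(432,201),(194,186),(439,184)],.085,po).round(4))
E
```

```text
[[0.5447 0.096  0.085 ]
 [0.6851 0.1018 0.085 ]
 [0.5398 0.1064 0.085 ]
 [0.688  0.1124 0.085 ]]
```

>>> {"op": "arm_command", "data": {"steps": [{"ax": 0,"ay": 0,"az": 0,"tx": 0,"ty": 0,"tz": -25,"fingers": 1},{"ax": 0,"ay": 0,"az": 0,"tx": 0,"ty": 0,"tz": -30,"fingers": 1},{"ax": 0,"ay": 0,"az": 0,"tx": 0,"ty": 0,"tz": -30,"fingers": 1},{"ax": 0,"ay": 0,"az": 0,"tx": 0,"ty": 0,"tz": -20,"fingers": 1},{"ax": 0,"ay": 0,"az": 0,"tx": 0,"ty": 0,"tz": -12,"fingers": 1},{"ax": 0,"ay": 0,"az": 0,"tx": 0,"ty": 0,"tz": -5,"fingers": 1},{"ax": 0,"ay": 0,"az": 0,"tx": 0,"ty": 0,"tz": 0,"fingers": 1},{"ax": 0,"ay": 0,"az": 0,"tx": 0,"ty": 0,"tz": 0,"fingers": 1}]}}

```text
time_s: 16.2
position: [0.6167, 0.0635, 0.0637]
eef_rot: [1.738, 1.569, 0.198]
wrist_force: [0.3, 0.2, -5.3]
opening: 0.051
```

>>> {"op": "arm_command", "data": {"steps": [{"ax": 0,"ay": 0,"az": 0,"tx": 0,"ty": 0,"tz": -4,"fingers": 1},{"ax": 0,"ay": 0,"az": 0,"tx": 0,"ty": 0,"tz": -2,"fingers": 1},{"ax": 0,"ay": 0,"az": 0,"tx": 0,"ty": 0,"tz": 0,"fingers": 1}]}}

```text
time_s: 16.45
position: [0.6163, 0.0631, 0.057]
eef_rot: [1.349, 1.57, -0.19]
wrist_force: [-0.8, 0.3, -6.4]
opening: 0.051
```

>>> {"op": "arm_command", "data": {"steps": [{"ax": 0,"ay": 0,"az": 0,"tx": 0,"ty": 0,"tz": -1.5,"fingers": 1},{"ax": 0,"ay": 0,"az": 0,"tx": 0,"ty": 0,"tz": 0,"fingers": -0.3},{"ax": 0,"ay": 0,"az": 0,"tx": 0,"ty": 0,"tz": 0,"fingers": -0.45},{"ax": 0,"ay": 0,"az": 0,"tx": 0,"ty": 0,"tz": 0,"fingers": -0.55},{"ax": 0,"ay": 0,"az": 0,"tx": 0,"ty": 0,"tz": 20,"fingers": -0.55},{"ax": 0,"ay": 0,"az": 0,"tx": 0,"ty": 0,"tz": 40,"fingers": -0.55},{"ax": 0,"ay": 0,"az": 0,"tx": 0,"ty": 0,"tz": 40,"fingers": -0.55},{"ax": 0,"ay": 0,"az": 0,"tx": -20,"ty": -20,"tz": 10,"fingers": -1},{"ax": 0,"ay": 0,"az": 0,"tx": -40,"ty": -20,"tz": 0,"fingers": -1},{"ax": 0,"ay": 0,"az": 0,"tx": -40,"ty": -20,"tz": 0,"fingers": -1},{"ax": 0,"ay": 0,"az": 0,"tx": -40,"ty": -20,"tz": -20,"fingers": -1},{"ax": 0,"ay": 0,"az": 0,"tx": -40,"ty": -20,"tz": -20,"fingers": -1},{"ax": 0,"ay": 0,"az": 0,"tx": 0,"ty": 10,"tz": 0,"fingers": -1},{"ax": 0,"ay": 0,"az": 0,"tx": 0,"ty": 0,"tz": 0,"fingers": -1}]}}

```text
time_s: 17.62
position: [0.4515, -0.0184, 0.131]
eef_rot: [-1.063, 1.569, -2.604]
wrist_force: [1.1, -0.2, 0.4]
opening: 0.0854
```

```bash
python3 - <<'E'
from h import *
o=st(); print(yawof(o)); cv2.imwrite('pics/w13.png',snapshot('wrist')); im=snapshot('scene');cv2.imwrite('pics/s13.png',im);crop(im,200,160,460,355,3,'s13c.png')
E
```

```text
t 17.62 p [ 0.4515 -0.0184  0.131 ] rot [-1.063  1.569 -2.604] F [ 1.15 -0.15  0.37] op 0.0854 j [ 0.41  0.34 -0.57  2.1   0.27  0.77 -0.29]
(np.float64(0.02995357304309876), array([-1.40257066e-03, -8.36734999e-04, -9.99998666e-01]))
```

View pics/w13.png

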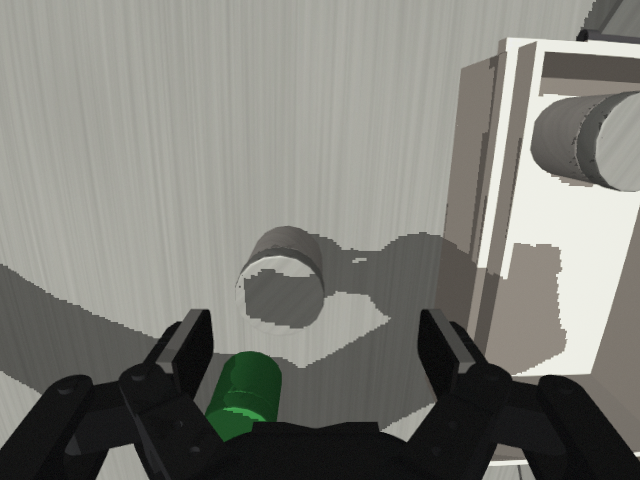

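View pics/s13c.png

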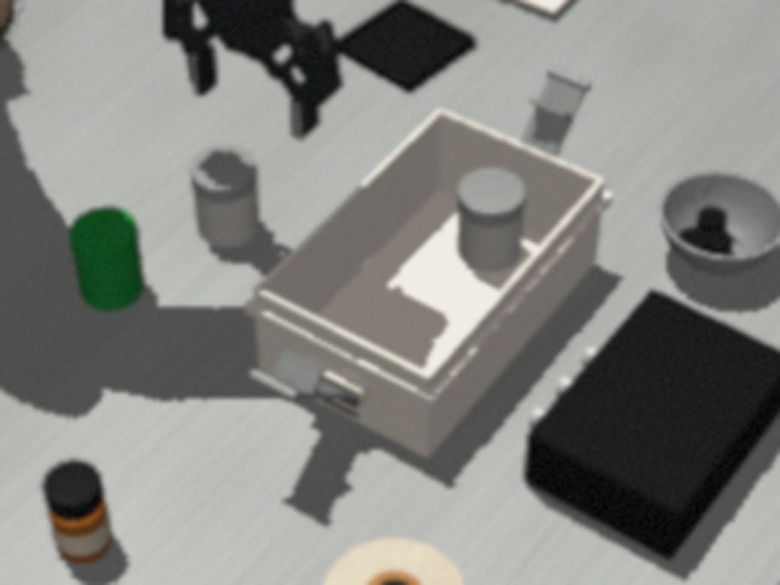

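```bash
python3 - <<'E'
from h import *
o=r.observe(); po=(o['position'],o['eef_rot'])
print(px2w('wrist',[(236,294),(324,294),(280,255),(280,334),(280,294)],.064,po).round(4))
E
```

```text
[[ 0.4103 -0.0307  0.064 ]
 [ 0.4606 -0.0291  0.064 ]
 [ 0.4355 -0.0062  0.064 ]
 [ 0.4355 -0.0563  0.064 ]
 [ 0.4355 -0.0299  0.064 ]]
```

>>> {"op": "arm_command", "data": {"steps": [{"ax": 0,"ay": 0,"az": 0,"tx": -15,"ty": -13.5,"tz": 0,"fingers": -1},{"ax": 0,"ay": 0,"az": 0,"tx": 0,"ty": 0,"tz": -30,"fingers": -1},{"ax": 0,"ay": 0,"az": 0,"tx": 0,"ty": 0,"tz": -30,"fingers": -1},{"ax": 0,"ay": 0,"az": 0,"tx": 0,"ty": 0,"tz": -21,"fingers": -1},{"ax": 0,"ay": 0,"az": 0,"tx": 0,"ty": 0,"tz": 0,"fingers": -0.5},{"ax": 0,"ay": 0,"az": 0,"tx": 0,"ty": 0,"tz": 0,"fingers": -0.3},{"ax": 0,"ay": 0,"az": 0,"tx": 0,"ty": 0,"tz": 0,"fingers": 0},{"ax": 0,"ay": 0,"az": 0,"tx": 0,"ty": 0,"tz": 0,"fingers": 0.3},{"ax": 0,"ay": 0,"az": 0,"tx": 0,"ty": 0,"tz": 0,"fingers": 1},{"ax": 0,"ay": 0,"az": 0,"tx": 0,"ty": 0,"tz": 0,"fingers": 1},{"ax": 0,"ay": 0,"az": 0,"tx": 0,"ty": 0,"tz": 0,"fingers": 1}], "newtons": 50}}

```text
time_s: 18.63
position: [0.4398, -0.0316, 0.0513]
eef_rot: [1.455, 1.568, -0.085]
wrist_force: [-0.6, 0.6, 7.5]
opening: 0.0512
```

>>> {"op": "arm_command", "data": {"steps": [{"ax": 0,"ay": 0,"az": 0,"tx": 0,"ty": 0,"tz": 10,"fingers": 1},{"ax": 0,"ay": 0,"az": 0,"tx": 0,"ty": 0,"tz": 25,"fingers": 1},{"ax": 0,"ay": 0,"az": 0,"tx": 0,"ty": 0,"tz": 25,"fingers": 1},{"ax": 0,"ay": 0,"az": 0,"tx": 0,"ty": 0,"tz": 0,"fingers": 1},{"ax": 0,"ay": 0,"az": 0,"tx": 0,"ty": 0,"tz": 0,"fingers": 1},{"ax": 0,"ay": 0,"az": 0,"tx": 0,"ty": 0,"tz": 0,"fingers": 1}]}}

```text
time_s: 19.13
position: [0.4383, -0.032, 0.1102]
eef_rot: [0.479, 1.57, -1.062]
wrist_force: [-0.5, -0.5, -2.0]
opening: 0.0508
```

```bash
python3 - <<'E'
from h import *
for i in range(3):
    o=st(); im=snapshot('wrist')
cv2.imwrite('pics/w14.png',im); print(yawof(o))
E
```

```text
t 19.13 p [ 0.4383 -0.032   0.1102] rot [ 0.479  1.57  -1.062] F [-0.55 -0.49 -1.97] op 0.0508 j [ 0.44  0.36 -0.56  2.15  0.29  0.71 -0.29]
t 19.18 p [ 0.4379 -0.0319  0.1097] rot [-1.322  1.57  -2.862] F [ 0.68  0.06 -2.04] op 0.051 j [ 0.44  0.36 -0.56  2.15  0.29  0.71 -0.29]
t 19.23 p [ 0.4378 -0.0318  0.1095] rot [-1.604  1.569  3.14 ] F [ 0.26  0.67 -2.18] op 0.0512 j [ 0.43  0.36 -0.56  2.15  0.29  0.71 -0.29]
(np.float64(0.030856460195954227), array([-1.44715290e-03,  2.98117680e-06, -9.99998953e-01]))
```

View pics/w14.png

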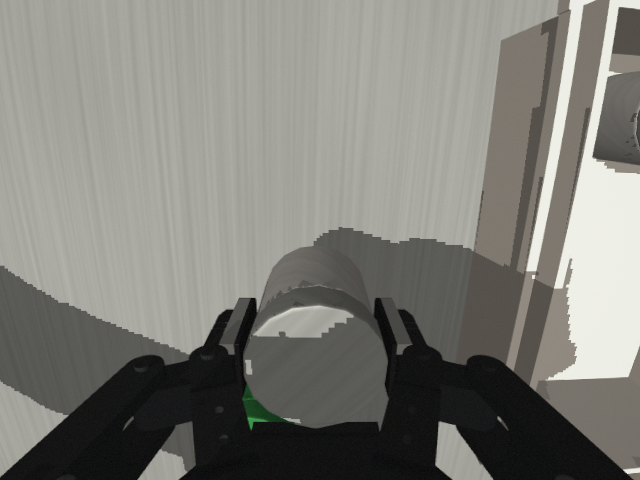

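Tin B weighs about 2 N, so it is the lighter one. Taking it to the tray centre.

>>> {"op": "arm_command", "data": {"steps": [{"ax": 0,"ay": 0,"az": 0,"tx": -2,"ty": 20,"tz": 0,"fingers": 1},{"ax": 0,"ay": 0,"az": 0,"tx": -3,"ty": 35,"tz": 0,"fingers": 1},{"ax": 0,"ay": 0,"az": 0,"tx": -3,"ty": 35,"tz": 0,"fingers": 1},{"ax": 0,"ay": 0,"az": 0,"tx": -3,"ty": 35,"tz": 0,"fingers": 1},{"ax": 0,"ay": 0,"az": 0,"tx": -3,"ty": 35,"tz": 0,"fingers": 1},{"ax": 0,"ay": 0,"az": 0,"tx": -3,"ty": 35,"tz": 0,"fingers": 1},{"ax": 0,"ay": 0,"az": 0,"tx": -3,"ty": 35,"tz": 0,"fingers": 1},{"ax": 0,"ay": 0,"az": 0,"tx": -3,"ty": 30,"tz": 0,"fingers": 1},{"ax": 0,"ay": 0,"az": 0,"tx": -1,"ty": 7,"tz": -15,"fingers": 1},{"ax": 0,"ay": 0,"az": 0,"tx": 0,"ty": 0,"tz": -15,"fingers": 1},{"ax": 0,"ay": 0,"az": 0,"tx": 0,"ty": 0,"tz": -10,"fingers": 1},{"ax": 0,"ay": 0,"az": 0,"tx": 0,"ty": 0,"tz": -6,"fingers": 1},{"ax": 0,"ay": 0,"az": 0,"tx": 0,"ty": 0,"tz": -4,"fingers": 1},{"ax": 0,"ay": 0,"az": 0,"tx": 0,"ty": 0,"tz": 0,"fingers": 1}]}}

```text
time_s: 20.45
position: [0.4142, 0.2346, 0.0593]
eef_rot: [-1.074, 1.569, -2.615]
wrist_force: [-0.9, -0.2, -0.6]
opening: 0.051
```

```bash
python3 - <<'E'
from h import *
o=st(); im=snapshot('scene');crop(im,270,130,400,230,5,'s15c.png')
E
```

```text
t 20.45 p [0.4142 0.2346 0.0593] rot [-1.074  1.569 -2.615] F [-0.93 -0.25 -0.61] op 0.051 j [-0.18  0.51 -0.55  2.1   0.43  0.65 -0.99]
```

View pics/s15c.png

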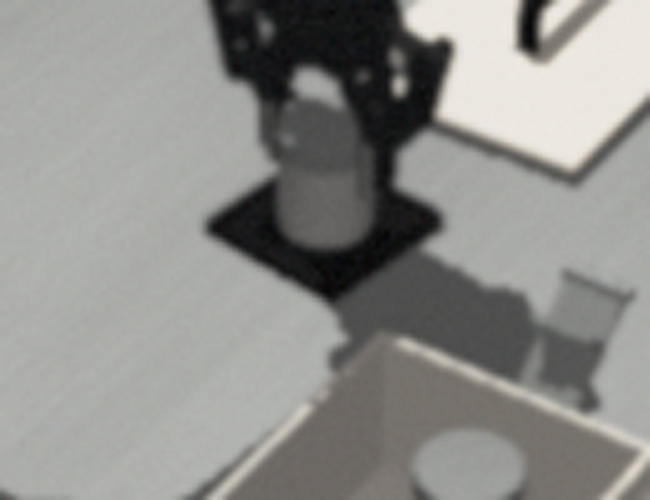

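Centred over the tray. Lower a little and release, then head to the jars at top-view (453,334).

>>> {"op": "arm_command", "data": {"steps": [{"ax": 0,"ay": 0,"az": 0,"tx": 0,"ty": 0,"tz": -3,"fingers": 1},{"ax": 0,"ay": 0,"az": 0,"tx": 0,"ty": 0,"tz": -1,"fingers": 1},{"ax": 0,"ay": 0,"az": 0,"tx": 0,"ty": 0,"tz": 0,"fingers": -0.3},{"ax": 0,"ay": 0,"az": 0,"tx": 0,"ty": 0,"tz": 0,"fingers": -0.6},{"ax": 0,"ay": 0,"az": 0,"tx": 0,"ty": 0,"tz": 0,"fingers": -0.9},{"ax": 0,"ay": 0,"az": 0,"tx": 0,"ty": 0,"tz": 20,"fingers": -1},{"ax": 0,"ay": 0,"az": 0,"tx": 0,"ty": 0,"tz": 40,"fingers": -1},{"ax": 0,"ay": 0,"az": 0,"tx": 0,"ty": 0,"tz": 40,"fingers": -1},{"ax": 0,"ay": 0,"az": 0,"tx": 0,"ty": -20,"tz": 20,"fingers": -1},{"ax": 0,"ay": 0,"az": 0,"tx": 0,"ty": -40,"tz": 0,"fingers": -1},{"ax": 0,"ay": 0,"az": 0,"tx": 0,"ty": -40,"tz": 0,"fingers": -1},{"ax": 0,"ay": 0,"az": 0,"tx": 0,"ty": -40,"tz": 0,"fingers": -1},{"ax": 0,"ay": 0,"az": 0,"tx": 0,"ty": -40,"tz": 0,"fingers": -1},{"ax": 0,"ay": 0,"az": 0,"tx": 0,"ty": -40,"tz": 0,"fingers": -1}]}}

```text
time_s: 21.67
position: [0.4143, 0.0136, 0.1767]
eef_rot: [1.272, 1.569, -0.267]
wrist_force: [1.2, -0.2, -0.2]
opening: 0.0854
```

>>> {"op": "arm_command", "data": {"steps": [{"ax": 0,"ay": 0,"az": 0,"tx": 0,"ty": -40,"tz": 0,"fingers": -1},{"ax": 0,"ay": 0,"az": 0,"tx": 0,"ty": -40,"tz": 0,"fingers": -1},{"ax": 0,"ay": 0,"az": 0,"tx": 0,"ty": -40,"tz": 0,"fingers": -1},{"ax": 0,"ay": 0,"az": 0,"tx": 0,"ty": -40,"tz": 0,"fingers": -1},{"ax": 0,"ay": 0,"az": 0,"tx": 0,"ty": -40,"tz": 0,"fingers": -1},{"ax": 0,"ay": 0,"az": 0,"tx": 0,"ty": -40,"tz": 0,"fingers": -1},{"ax": 0,"ay": 0,"az": 0,"tx": 0,"ty": -40,"tz": 0,"fingers": -1},{"ax": 0,"ay": 0,"az": 0,"tx": 3,"ty": -40,"tz": 0,"fingers": -1},{"ax": 0,"ay": 0,"az": 0,"tx": 0,"ty": -32,"tz": -20,"fingers": -1},{"ax": 0,"ay": 0,"az": 0,"tx": 0,"ty": 0,"tz": -20,"fingers": -1},{"ax": 0,"ay": 0,"az": 0,"tx": 0,"ty": 0,"tz": 0,"fingers": -1},{"ax": 0,"ay": 0,"az": 0,"tx": 0,"ty": 0,"tz": 0,"fingers": -1}]}}

```text
time_s: 22.67
position: [0.417, -0.3356, 0.1355]
eef_rot: [-2.513, 1.568, 2.23]
wrist_force: [0.2, 1.4, -0.0]
opening: 0.0852
```

```bash
python3 - <<'E'
from h import *
o=st(); print(yawof(o)); cv2.imwrite('pics/w16.png',snapshot('wrist')); cv2.imwrite('pics/t16.png',snapshot('top'))
E
```

```text
t 22.67 p [ 0.417  -0.3356  0.1355] rot [-2.513  1.568  2.23 ] F [ 0.15  1.38 -0.03] op 0.0852 j [ 0.86  0.43 -0.35  1.92  0.19  0.83  0.44]
(np.float64(0.031207470960639097), array([-0.0018005 ,  0.00232267, -0.99999568]))
```

View pics/w16.png

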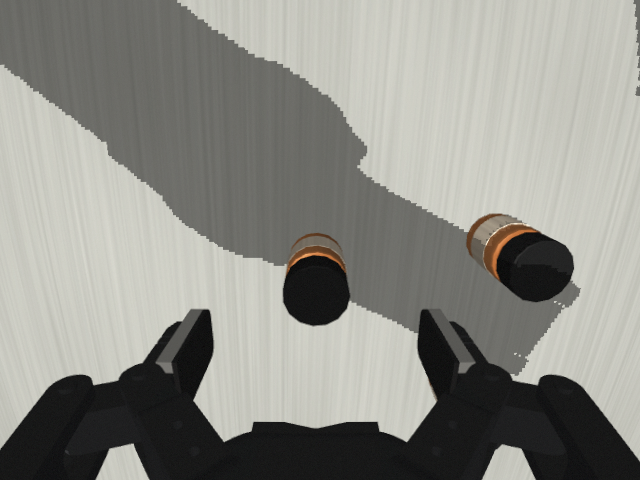

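View pics/t16.png

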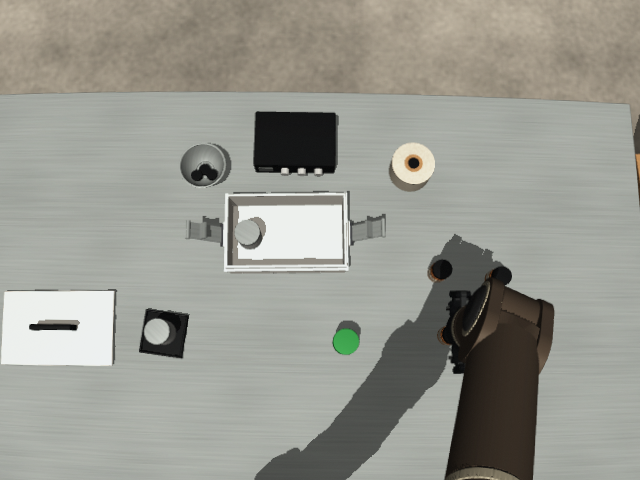

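```bash
python3 - <<'E'
from h import *
o=r.observe(); po=(o['position'],o['eef_rot'])
print(px2w('wrist',[(283,290),(349,290),(316,256),(316,325),(536,267)],.066,po).round(4))
print('tin in tray',px2w('top',[(158.5,331)],.068)); print('tin A',px2w('top',[(248,233.5)],.068))
E
```

```text
[[ 0.4003 -0.3466  0.066 ]
 [ 0.4384 -0.3454  0.066 ]
 [ 0.4186 -0.325   0.066 ]
 [ 0.4201 -0.3691  0.066 ]
 [ 0.5463 -0.3279  0.066 ]]
tin in tray [[0.41198857 0.22887258 0.068     ]]
tin A [[0.6096695  0.05837735 0.068     ]]
```

>>> {"op": "arm_command", "data": {"steps": [{"ax": 0,"ay": 0,"az": 0,"tx": 2.5,"ty": -11,"tz": 0,"fingers": -0.7},{"ax": 0,"ay": 0,"az": 0,"tx": 0,"ty": 0,"tz": -30,"fingers": -0.7},{"ax": 0,"ay": 0,"az": 0,"tx": 0,"ty": 0,"tz": -35,"fingers": -0.7},{"ax": 0,"ay": 0,"az": 0,"tx": 0,"ty": 0,"tz": -24,"fingers": -0.5},{"ax": 0,"ay": 0,"az": 0,"tx": 0,"ty": 0,"tz": 0,"fingers": -0.2},{"ax": 0,"ay": 0,"az": 0,"tx": 0,"ty": 0,"tz": 0,"fingers": 0},{"ax": 0,"ay": 0,"az": 0,"tx": 0,"ty": 0,"tz": 0,"fingers": 0.2},{"ax": 0,"ay": 0,"az": 0,"tx": 0,"ty": 0,"tz": 0,"fingers": 0.5},{"ax": 0,"ay": 0,"az": 0,"tx": 0,"ty": 0,"tz": 0,"fingers": 1},{"ax": 0,"ay": 0,"az": 0,"tx": 0,"ty": 0,"tz": 0,"fingers": 1}], "newtons": 40}}

```text
time_s: 23.6
position: [0.4207, -0.3482, 0.0484]
eef_rot: [0.831, 1.569, -0.709]
wrist_force: [-0.5, -0.5, -1.1]
opening: 0.0391
```

```bash
python3 - <<'E'
from h import *
o=st(); print(yawof(o)); cv2.imwrite('pics/w17.png',snapshot('wrist'))
E
```

```text
t 23.6 p [ 0.4207 -0.3482  0.0484] rot [ 0.831  1.569 -0.709] F [-0.51 -0.55 -1.11] op 0.0391 j [ 0.83  0.57 -0.3   1.95  0.27  0.66  0.4 ]
(np.float64(0.030928478539256978), array([ 0.00170216, -0.00145979, -0.99999749]))
```

View pics/w17.png

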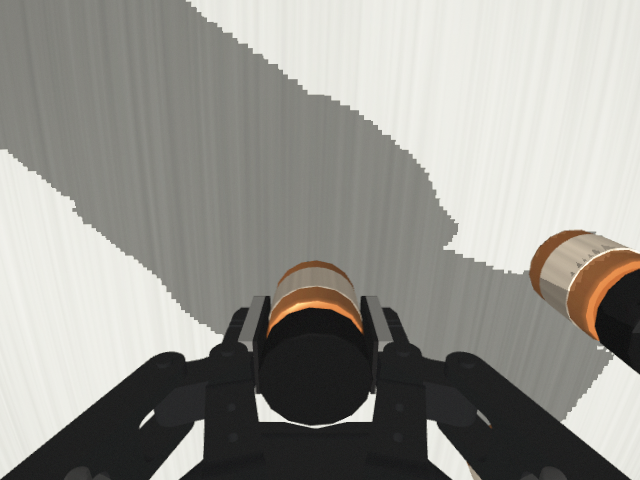

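>>> {"op": "arm_command", "data": {"steps": [{"ax": 0,"ay": 0,"az": 0,"tx": 0,"ty": 0,"tz": 20,"fingers": 1},{"ax": 0,"ay": 0,"az": 0,"tx": 0,"ty": 0,"tz": 35,"fingers": 1},{"ax": 0,"ay": 0,"az": 0,"tx": 0,"ty": 0,"tz": 40,"fingers": 1},{"ax": 0,"ay": 0,"az": 0,"tx": 7,"ty": 14,"tz": 30,"fingers": 1},{"ax": 0,"ay": 0,"az": 0,"tx": 17,"ty": 31,"tz": 6,"fingers": 1},{"ax": 0,"ay": 0,"az": 0,"tx": 17,"ty": 31,"tz": 0,"fingers": 1},{"ax": 0,"ay": 0,"az": 0,"tx": 17,"ty": 31,"tz": 0,"fingers": 1},{"ax": 0,"ay": 0,"az": 0,"tx": 17,"ty": 31,"tz": 0,"fingers": 1},{"ax": 0,"ay": 0,"az": 0,"tx": 17,"ty": 31,"tz": 0,"fingers": 1},{"ax": 0,"ay": 0,"az": 0,"tx": 17,"ty": 31,"tz": 0,"fingers": 1},{"ax": 0,"ay": 0,"az": 0,"tx": 17,"ty": 31,"tz": 0,"fingers": 1},{"ax": 0,"ay": 0,"az": 0,"tx": 17,"ty": 31,"tz": 0,"fingers": 1},{"ax": 0,"ay": 0,"az": 0,"tx": 17,"ty": 31,"tz": 0,"fingers": 1},{"ax": 0,"ay": 0,"az": 0,"tx": 17,"ty": 31,"tz": 0,"fingers": 1},{"ax": 0,"ay": 0,"az": 0,"tx": 17,"ty": 25,"tz": 0,"fingers": 1},{"ax": 0,"ay": 0,"az": 0,"tx": 3,"ty": 6,"tz": 0,"fingers": 1},{"ax": 0,"ay": 0,"az": 0,"tx": 0,"ty": 0,"tz": 0,"fingers": 1}]}}

```text
time_s: 25.07
position: [0.6177, 0.0109, 0.1783]
eef_rot: [2.74, 1.569, 1.205]
wrist_force: [0.2, -0.4, -1.4]
opening: 0.039
```

```bash
python3 - <<'E'
from h import *
o=st(); print(yawof(o)); cv2.imwrite('pics/w18.png',snapshot('wrist'))
E
```

```text
t 25.07 p [0.6177 0.0109 0.1783] rot [2.74  1.569 1.205] F [ 0.21 -0.36 -1.35] op 0.039 j [ 0.22  0.51 -0.45  1.68  0.25  1.01 -0.27]
(np.float64(0.035611431058545154), array([ 6.52094996e-04,  1.70062572e-03, -9.99998341e-01]))
```

View pics/w18.png

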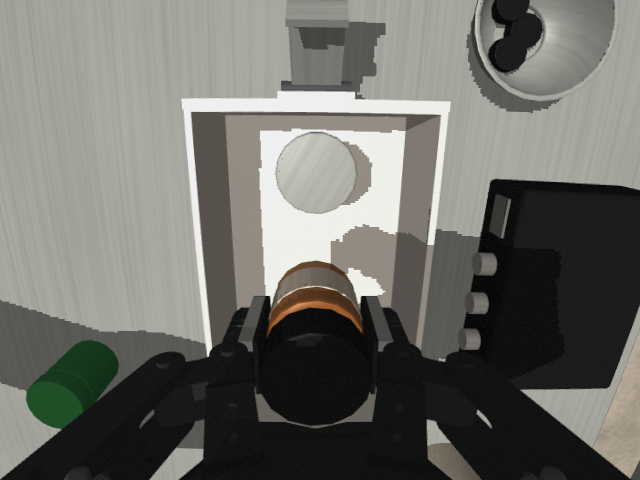

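```bash
python3 - <<'E'
from h import *
o=r.observe(); po=(o['position'],o['eef_rot'])
print(px2w('wrist',[(316,173)],.068,po).round(4), px2w('wrist',[(193,113),(440,113)],.085,po).round(4))
E
```

```text
[[0.6158 0.0597 0.068 ]] [[0.5458 0.0933 0.085 ]
 [0.6838 0.0979 0.085 ]]
```

>>> {"op": "arm_command", "data": {"steps": [{"ax": 0,"ay": 0,"az": 0,"tx": 0,"ty": -6,"tz": -25,"fingers": 1},{"ax": 0,"ay": 0,"az": 0,"tx": 0,"ty": 0,"tz": -30,"fingers": 1},{"ax": 0,"ay": 0,"az": 0,"tx": 0,"ty": 0,"tz": -30,"fingers": 1},{"ax": 0,"ay": 0,"az": 0,"tx": 0,"ty": 0,"tz": -20,"fingers": 1},{"ax": 0,"ay": 0,"az": 0,"tx": 0,"ty": 0,"tz": -12,"fingers": 1},{"ax": 0,"ay": 0,"az": 0,"tx": 0,"ty": 0,"tz": -5,"fingers": 1},{"ax": 0,"ay": 0,"az": 0,"tx": 0,"ty": 0,"tz": 0,"fingers": 1},{"ax": 0,"ay": 0,"az": 0,"tx": 0,"ty": 0,"tz": 0,"fingers": 1}]}}

```text
time_s: 25.78
position: [0.6176, 0.0008, 0.0572]
eef_rot: [1.389, 1.569, -0.152]
wrist_force: [0.1, -0.1, -0.8]
opening: 0.0391
```

>>> {"op": "arm_command", "data": {"steps": [{"ax": 0,"ay": 0,"az": 0,"tx": 0,"ty": 0,"tz": -3,"fingers": 1},{"ax": 0,"ay": 0,"az": 0,"tx": 0,"ty": 0,"tz": -1,"fingers": 1},{"ax": 0,"ay": 0,"az": 0,"tx": 0,"ty": 0,"tz": 0,"fingers": 0},{"ax": 0,"ay": 0,"az": 0,"tx": 0,"ty": 0,"tz": 0,"fingers": -0.2},{"ax": 0,"ay": 0,"az": 0,"tx": 0,"ty": 0,"tz": 0,"fingers": -0.3},{"ax": 0,"ay": 0,"az": 0,"tx": 0,"ty": 0,"tz": 15,"fingers": -0.3},{"ax": 0,"ay": 0,"az": 0,"tx": 0,"ty": 0,"tz": 40,"fingers": -0.3},{"ax": 0,"ay": 0,"az": 0,"tx": 0,"ty": 0,"tz": 40,"fingers": -0.3},{"ax": 0,"ay": 0,"az": 0,"tx": 0,"ty": -30,"tz": 10,"fingers": -1},{"ax": 0,"ay": 0,"az": 0,"tx": -5,"ty": -40,"tz": 0,"fingers": -1},{"ax": 0,"ay": 0,"az": 0,"tx": -10,"ty": -40,"tz": 0,"fingers": -1},{"ax": 0,"ay": 0,"az": 0,"tx": -12,"ty": -40,"tz": 0,"fingers": -1},{"ax": 0,"ay": 0,"az": 0,"tx": -12,"ty": -40,"tz": 0,"fingers": -1},{"ax": 0,"ay": 0,"az": 0,"tx": -12,"ty": -40,"tz": 0,"fingers": -1},{"ax": 0,"ay": 0,"az": 0,"tx": -12,"ty": -40,"tz": 0,"fingers": -1},{"ax": 0,"ay": 0,"az": 0,"tx": -10,"ty": -40,"tz": 0,"fingers": -1},{"ax": 0,"ay": 0,"az": 0,"tx": 0,"ty": -20,"tz": -20,"fingers": -1},{"ax": 0,"ay": 0,"az": 0,"tx": 0,"ty": 0,"tz": 0,"fingers": -1},{"ax": 0,"ay": 0,"az": 0,"tx": 0,"ty": 0,"tz": 0,"fingers": -1}]}}

```text
time_s: 27.37
position: [0.5429, -0.3297, 0.1361]
eef_rot: [-2.064, 1.569, 2.677]
wrist_force: [0.3, 0.6, -0.4]
opening: 0.0851
```

```bash
python3 - <<'E'
from h import *
o=st(); print(yawof(o)); cv2.imwrite('pics/w19.png',snapshot('wrist')); cv2.imwrite('pics/s19.png',snapshot('scene'))
E
```

```text
t 27.37 p [ 0.5429 -0.3297  0.1361] rot [-2.064  1.569  2.677] F [ 0.31  0.59 -0.42] op 0.0851 j [ 0.74  0.58 -0.38  1.67  0.25  0.95  0.29]
(np.float64(0.02781314703984846), array([-1.68580705e-03,  8.45785957e-04, -9.99998221e-01]))
```

View pics/w19.png

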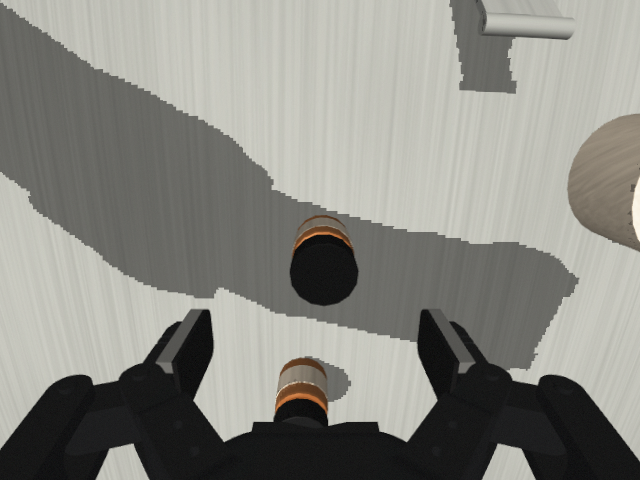

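View pics/s19.png

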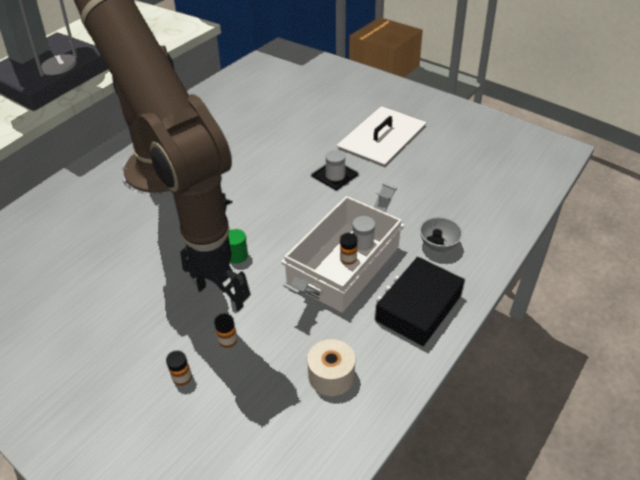

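```bash
python3 - <<'E'
from h import *
o=r.observe(); po=(o['position'],o['eef_rot'])
print(px2w('wrist',[(290,270),(358,270),(324,236),(324,305)],.066,po).round(4))
E
```

```text
[[ 0.5306 -0.3254  0.066 ]
 [ 0.5692 -0.3241  0.066 ]
 [ 0.5491 -0.3046  0.066 ]
 [ 0.5508 -0.347   0.066 ]]
```

>>> {"op": "arm_command", "data": {"steps": [{"ax": 0,"ay": 0,"az": 0,"tx": 6.5,"ty": 3.5,"tz": 0,"fingers": -0.7},{"ax": 0,"ay": 0,"az": 0,"tx": 0,"ty": 0,"tz": -30,"fingers": -0.7},{"ax": 0,"ay": 0,"az": 0,"tx": 0,"ty": 0,"tz": -35,"fingers": -0.7},{"ax": 0,"ay": 0,"az": 0,"tx": 0,"ty": 0,"tz": -24,"fingers": -0.5},{"ax": 0,"ay": 0,"az": 0,"tx": 0,"ty": 0,"tz": 0,"fingers": -0.2},{"ax": 0,"ay": 0,"az": 0,"tx": 0,"ty": 0,"tz": 0,"fingers": 0},{"ax": 0,"ay": 0,"az": 0,"tx": 0,"ty": 0,"tz": 0,"fingers": 0.2},{"ax": 0,"ay": 0,"az": 0,"tx": 0,"ty": 0,"tz": 0,"fingers": 0.5},{"ax": 0,"ay": 0,"az": 0,"tx": 0,"ty": 0,"tz": 0,"fingers": 1},{"ax": 0,"ay": 0,"az": 0,"tx": 0,"ty": 0,"tz": 0,"fingers": 1}], "newtons": 40}}

```text
time_s: 28.3
position: [0.5514, -0.3252, 0.0496]
eef_rot: [0.999, 1.569, -0.541]
wrist_force: [-0.0, -0.8, -1.5]
opening: 0.0392
```

```bash
python3 - <<'E'
from h import *
o=st(); print(yawof(o)); cv2.imwrite('pics/w20.png',snapshot('wrist'))
E
```

```text
t 28.3 p [ 0.5514 -0.3252  0.0496] rot [ 0.999  1.569 -0.541] F [-0.04 -0.82 -1.49] op 0.0392 j [ 0.7   0.69 -0.35  1.71  0.31  0.79  0.24]
(np.float64(0.03088235456141309), array([ 0.00194371, -0.00116661, -0.99999743]))
```

View pics/w20.png

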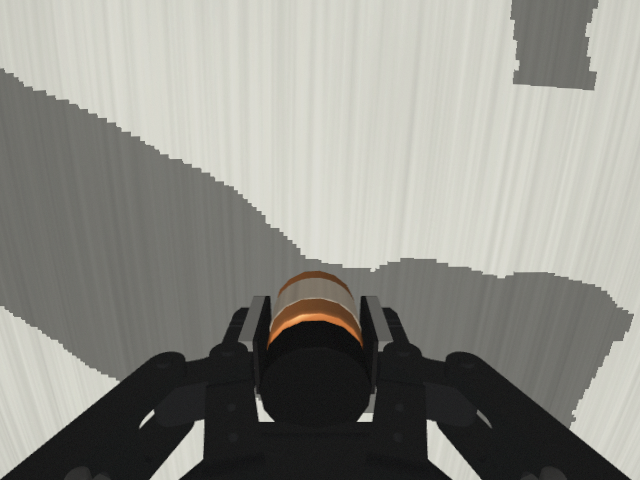

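>>> {"op": "arm_command", "data": {"steps": [{"ax": 0,"ay": 0,"az": 0,"tx": 0,"ty": 0,"tz": 20,"fingers": 1},{"ax": 0,"ay": 0,"az": 0,"tx": 0,"ty": 0,"tz": 35,"fingers": 1},{"ax": 0,"ay": 0,"az": 0,"tx": 0,"ty": 0,"tz": 40,"fingers": 1},{"ax": 0,"ay": 0,"az": 0,"tx": 4,"ty": 14,"tz": 30,"fingers": 1},{"ax": 0,"ay": 0,"az": 0,"tx": 7,"ty": 30,"tz": 5,"fingers": 1},{"ax": 0,"ay": 0,"az": 0,"tx": 7,"ty": 30,"tz": 0,"fingers": 1},{"ax": 0,"ay": 0,"az": 0,"tx": 7,"ty": 30,"tz": 0,"fingers": 1},{"ax": 0,"ay": 0,"az": 0,"tx": 7,"ty": 30,"tz": 0,"fingers": 1},{"ax": 0,"ay": 0,"az": 0,"tx": 7,"ty": 30,"tz": 0,"fingers": 1},{"ax": 0,"ay": 0,"az": 0,"tx": 7,"ty": 30,"tz": 0,"fingers": 1},{"ax": 0,"ay": 0,"az": 0,"tx": 7,"ty": 30,"tz": 0,"fingers": 1},{"ax": 0,"ay": 0,"az": 0,"tx": 7,"ty": 30,"tz": 0,"fingers": 1},{"ax": 0,"ay": 0,"az": 0,"tx": 6,"ty": 22,"tz": 0,"fingers": 1},{"ax": 0,"ay": 0,"az": 0,"tx": 2,"ty": 4,"tz": 0,"fingers": 1},{"ax": 0,"ay": 0,"az": 0,"tx": 0,"ty": 0,"tz": 0,"fingers": 1},{"ax": 0,"ay": 0,"az": 0,"tx": 0,"ty": 0,"tz": 0,"fingers": 1}]}}

```text
time_s: 29.68
position: [0.6185, -0.0456, 0.1782]
eef_rot: [-0.048, 1.57, -1.588]
wrist_force: [-0.9, -1.1, -0.8]
opening: 0.0395
```

```bash
python3 - <<'E'
from h import *
o=st(); print(yawof(o)); cv2.imwrite('pics/w21.png',snapshot('wrist'))
E
```

```text
t 29.68 p [ 0.6185 -0.0456  0.1782] rot [-0.048  1.57  -1.588] F [-0.95 -1.08 -0.75] op 0.0395 j [ 0.31  0.52 -0.44  1.67  0.25  1.01 -0.19]
(np.float64(0.030915824273464735), array([-1.48959769e-05, -8.60753293e-04, -9.99999629e-01]))
```

View pics/w21.png

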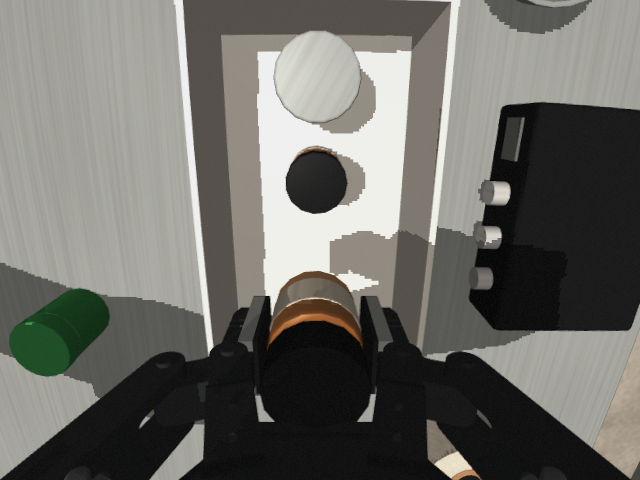

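>>> {"op": "arm_command", "data": {"steps": [{"ax": 0,"ay": 0,"az": 0,"tx": 0,"ty": 0,"tz": -25,"fingers": 1},{"ax": 0,"ay": 0,"az": 0,"tx": 0,"ty": 0,"tz": -30,"fingers": 1},{"ax": 0,"ay": 0,"az": 0,"tx": 0,"ty": 0,"tz": -30,"fingers": 1},{"ax": 0,"ay": 0,"az": 0,"tx": 0,"ty": 0,"tz": -20,"fingers": 1},{"ax": 0,"ay": 0,"az": 0,"tx": 0,"ty": 0,"tz": -12,"fingers": 1},{"ax": 0,"ay": 0,"az": 0,"tx": 0,"ty": 0,"tz": -5,"fingers": 1},{"ax": 0,"ay": 0,"az": 0,"tx": 0,"ty": 0,"tz": -2,"fingers": 1},{"ax": 0,"ay": 0,"az": 0,"tx": 0,"ty": 0,"tz": 0,"fingers": 1}]}}

```text
time_s: 30.4
position: [0.6192, -0.0453, 0.0548]
eef_rot: [1.36, 1.57, -0.181]
wrist_force: [0.1, 0.9, -0.5]
opening: 0.0393
```

>>> {"op": "arm_command", "data": {"steps": [{"ax": 0,"ay": 0,"az": 0,"tx": 0,"ty": 0,"tz": -1.5,"fingers": 1},{"ax": 0,"ay": 0,"az": 0,"tx": 0,"ty": 0,"tz": 0,"fingers": 0},{"ax": 0,"ay": 0,"az": 0,"tx": 0,"ty": 0,"tz": 0,"fingers": -0.2},{"ax": 0,"ay": 0,"az": 0,"tx": 0,"ty": 0,"tz": 0,"fingers": -0.3},{"ax": 0,"ay": 0,"az": 0,"tx": 0,"ty": 0,"tz": 15,"fingers": -0.3},{"ax": 0,"ay": 0,"az": 0,"tx": 0,"ty": 0,"tz": 40,"fingers": -0.3},{"ax": 0,"ay": 0,"az": 0,"tx": 0,"ty": 0,"tz": 40,"fingers": -0.3},{"ax": 0,"ay": 0,"az": 0,"tx": 0,"ty": -20,"tz": 15,"fingers": -1},{"ax": 0,"ay": 0,"az": 0,"tx": -8,"ty": -40,"tz": 0,"fingers": -1},{"ax": 0,"ay": 0,"az": 0,"tx": -8,"ty": -40,"tz": 0,"fingers": -1},{"ax": 0,"ay": 0,"az": 0,"tx": -9,"ty": -40,"tz": 0,"fingers": -1},{"ax": 0,"ay": 0,"az": 0,"tx": -9,"ty": -40,"tz": 0,"fingers": -1},{"ax": 0,"ay": 0,"az": 0,"tx": -9,"ty": -40,"tz": 0,"fingers": -1},{"ax": 0,"ay": 0,"az": 0,"tx": -9,"ty": -40,"tz": 0,"fingers": -1},{"ax": 0,"ay": 0,"az": 0,"tx": -9,"ty": -40,"tz": 0,"fingers": -1},{"ax": 0,"ay": 0,"az": 0,"tx": -9,"ty": -40,"tz": 0,"fingers": -1},{"ax": 0,"ay": 0,"az": 0,"tx": -8,"ty": -40,"tz": -10,"fingers": -1},{"ax": 0,"ay": 0,"az": 0,"tx": -6,"ty": -20,"tz": -15,"fingers": -1},{"ax": 0,"ay": 0,"az": 0,"tx": 0,"ty": 0,"tz": 0,"fingers": -1},{"ax": 0,"ay": 0,"az": 0,"tx": 0,"ty": 0,"tz": 0,"fingers": -1}]}}

```text
time_s: 32.07
position: [0.5331, -0.4459, 0.1366]
eef_rot: [-2.079, 1.569, 2.661]
wrist_force: [0.2, 0.6, 0.7]
opening: 0.0855
```

```bash
python3 - <<'E'
from h import *
o=st(); print(yawof(o)); cv2.imwrite('pics/w22.png',snapshot('wrist')); cv2.imwrite('pics/t22.png',snapshot('top'))
E
```

```text
t 32.07 p [ 0.5331 -0.4459  0.1366] rot [-2.079  1.569  2.661] F [0.19 0.6  0.72] op 0.0855 j [ 0.86  0.67 -0.36  1.5   0.26  1.02  0.46]
(np.float64(0.02771256317295484), array([-1.65251997e-03,  8.61336334e-04, -9.99998264e-01]))
```

View pics/w22.png

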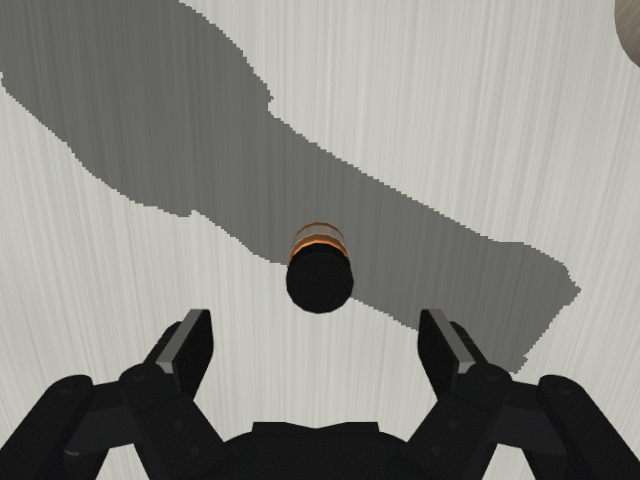

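View pics/t22.png

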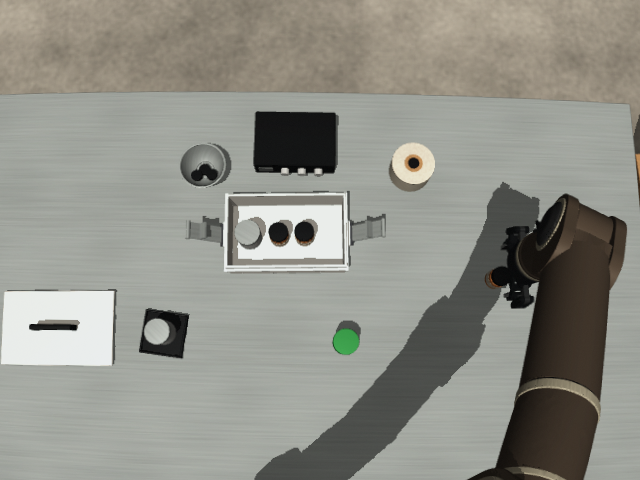

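```bash
python3 - <<'E'
from h import *
o=r.observe(); po=(o['position'],o['eef_rot'])
print(px2w('wrist',[(286.5,279),(353.5,279),(320,244),(320,313)],.066,po).round(4))
E
```

```text
[[ 0.5195 -0.4475  0.066 ]
 [ 0.558  -0.4463  0.066 ]
 [ 0.538  -0.4257  0.066 ]
 [ 0.5395 -0.469   0.066 ]]
```

>>> {"op": "arm_command", "data": {"steps": [{"ax": 0,"ay": 0,"az": 0,"tx": 5.5,"ty": -3,"tz": 0,"fingers": -0.7},{"ax": 0,"ay": 0,"az": 0,"tx": 0,"ty": 0,"tz": -30,"fingers": -0.7},{"ax": 0,"ay": 0,"az": 0,"tx": 0,"ty": 0,"tz": -35,"fingers": -0.7},{"ax": 0,"ay": 0,"az": 0,"tx": 0,"ty": 0,"tz": -24,"fingers": -0.5},{"ax": 0,"ay": 0,"az": 0,"tx": 0,"ty": 0,"tz": 0,"fingers": -0.2},{"ax": 0,"ay": 0,"az": 0,"tx": 0,"ty": 0,"tz": 0,"fingers": 0},{"ax": 0,"ay": 0,"az": 0,"tx": 0,"ty": 0,"tz": 0,"fingers": 0.2},{"ax": 0,"ay": 0,"az": 0,"tx": 0,"ty": 0,"tz": 0,"fingers": 0.5},{"ax": 0,"ay": 0,"az": 0,"tx": 0,"ty": 0,"tz": 0,"fingers": 1},{"ax": 0,"ay": 0,"az": 0,"tx": 0,"ty": 0,"tz": 0,"fingers": 1}], "newtons": 40}}

```text
time_s: 33.0
position: [0.5409, -0.448, 0.0504]
eef_rot: [0.858, 1.568, -0.682]
wrist_force: [-0.4, -0.5, -0.9]
opening: 0.039
```

>>> {"op": "arm_command", "data": {"steps": [{"ax": 0,"ay": 0,"az": 0,"tx": 0,"ty": 0,"tz": 20,"fingers": 1},{"ax": 0,"ay": 0,"az": 0,"tx": 0,"ty": 0,"tz": 35,"fingers": 1},{"ax": 0,"ay": 0,"az": 0,"tx": 0,"ty": 0,"tz": 40,"fingers": 1},{"ax": 0,"ay": 0,"az": 0,"tx": 4,"ty": 14,"tz": 30,"fingers": 1},{"ax": 0,"ay": 0,"az": 0,"tx": 7,"ty": 30,"tz": 5,"fingers": 1},{"ax": 0,"ay": 0,"az": 0,"tx": 7,"ty": 30,"tz": 0,"fingers": 1},{"ax": 0,"ay": 0,"az": 0,"tx": 7,"ty": 30,"tz": 0,"fingers": 1},{"ax": 0,"ay": 0,"az": 0,"tx": 7,"ty": 30,"tz": 0,"fingers": 1},{"ax": 0,"ay": 0,"az": 0,"tx": 7,"ty": 30,"tz": 0,"fingers": 1},{"ax": 0,"ay": 0,"az": 0,"tx": 7,"ty": 30,"tz": 0,"fingers": 1},{"ax": 0,"ay": 0,"az": 0,"tx": 7,"ty": 30,"tz": 0,"fingers": 1},{"ax": 0,"ay": 0,"az": 0,"tx": 7,"ty": 30,"tz": 0,"fingers": 1},{"ax": 0,"ay": 0,"az": 0,"tx": 7,"ty": 30,"tz": 0,"fingers": 1},{"ax": 0,"ay": 0,"az": 0,"tx": 7,"ty": 30,"tz": 0,"fingers": 1},{"ax": 0,"ay": 0,"az": 0,"tx": 5,"ty": 22,"tz": 0,"fingers": 1},{"ax": 0,"ay": 0,"az": 0,"tx": 2,"ty": 10,"tz": 0,"fingers": 1},{"ax": 0,"ay": 0,"az": 0,"tx": 0,"ty": 0,"tz": 0,"fingers": 1},{"ax": 0,"ay": 0,"az": 0,"tx": 0,"ty": 0,"tz": 0,"fingers": 1}]}}

```text
time_s: 34.5
position: [0.6212, -0.1023, 0.179]
eef_rot: [0.263, 1.57, -1.277]
wrist_force: [-0.3, -0.7, -0.8]
opening: 0.0395
```

```bash
python3 - <<'E'
from h import *
o=st(); print(yawof(o)); cv2.imwrite('pics/w23.png',snapshot('wrist'))
E
```

```text
t 34.5 p [ 0.6212 -0.1023  0.179 ] rot [ 0.263  1.57  -1.277] F [-0.32 -0.71 -0.76] op 0.0395 j [ 0.39  0.53 -0.44  1.65  0.26  1.02 -0.09]
(np.float64(0.031246401403463707), array([ 3.37905085e-04, -1.11510607e-03, -9.99999321e-01]))
```

View pics/w23.png

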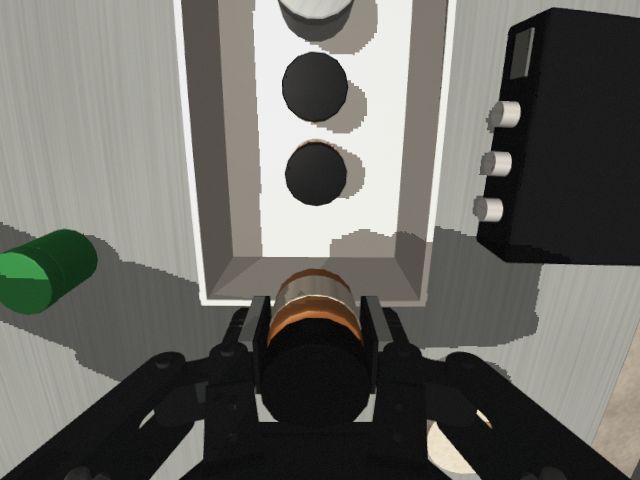

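```bash
python3 - <<'E'
from h import *
o=r.observe(); po=(o['position'],o['eef_rot'])
print(px2w('wrist',[(206,299),(425,298)],.085,po).round(4),px2w('wrist',[(316,173)],.07,po).round(4))
E
```

```text
[[ 0.5501 -0.1341  0.085 ]
 [ 0.6939 -0.1292  0.085 ]] [[ 0.62   -0.0522  0.07  ]]
```

>>> {"op": "arm_command", "data": {"steps": [{"ax": 0,"ay": 0,"az": 0,"tx": 0,"ty": 2,"tz": -25,"fingers": 1},{"ax": 0,"ay": 0,"az": 0,"tx": 0,"ty": 0,"tz": -30,"fingers": 1},{"ax": 0,"ay": 0,"az": 0,"tx": 0,"ty": 0,"tz": -30,"fingers": 1},{"ax": 0,"ay": 0,"az": 0,"tx": 0,"ty": 0,"tz": -20,"fingers": 1},{"ax": 0,"ay": 0,"az": 0,"tx": 0,"ty": 0,"tz": -12,"fingers": 1},{"ax": 0,"ay": 0,"az": 0,"tx": 0,"ty": 0,"tz": -5,"fingers": 1},{"ax": 0,"ay": 0,"az": 0,"tx": 0,"ty": 0,"tz": -2,"fingers": 1},{"ax": 0,"ay": 0,"az": 0,"tx": 0,"ty": 0,"tz": 0,"fingers": 1}]}}

```text
time_s: 35.22
position: [0.6217, -0.1003, 0.0553]
eef_rot: [1.181, 1.57, -0.36]
wrist_force: [0.1, 0.2, -1.4]
opening: 0.039
```

>>> {"op": "arm_command", "data": {"steps": [{"ax": 0,"ay": 0,"az": 0,"tx": 0,"ty": 0,"tz": -1,"fingers": 1},{"ax": 0,"ay": 0,"az": 0,"tx": 0,"ty": 0,"tz": 0,"fingers": 0},{"ax": 0,"ay": 0,"az": 0,"tx": 0,"ty": 0,"tz": 0,"fingers": -0.2},{"ax": 0,"ay": 0,"az": 0,"tx": 0,"ty": 0,"tz": 0,"fingers": -0.3},{"ax": 0,"ay": 0,"az": 0,"tx": 0,"ty": 0,"tz": 15,"fingers": -0.3},{"ax": 0,"ay": 0,"az": 0,"tx": 0,"ty": 0,"tz": 40,"fingers": -0.3},{"ax": 0,"ay": 0,"az": 0,"tx": 0,"ty": 0,"tz": 40,"fingers": -0.3},{"ax": 0,"ay": 0,"az": 0,"tx": -20,"ty": 10,"tz": 30,"fingers": -1},{"ax": 0,"ay": 0,"az": 0,"tx": -20,"ty": 30,"tz": 10,"fingers": -1},{"ax": 0,"ay": 0,"az": 0,"tx": -20,"ty": 40,"tz": 0,"fingers": -1},{"ax": 0,"ay": 0,"az": 0,"tx": -20,"ty": 40,"tz": 0,"fingers": -1},{"ax": 0,"ay": 0,"az": 0,"tx": -20,"ty": 40,"tz": 0,"fingers": -1},{"ax": 0,"ay": 0,"az": 0,"tx": -20,"ty": 40,"tz": 0,"fingers": -1},{"ax": 0,"ay": 0,"az": 0,"tx": -20,"ty": 40,"tz": 0,"fingers": -1},{"ax": 0,"ay": 0,"az": 0,"tx": -20,"ty": 40,"tz": 0,"fingers": -1},{"ax": 0,"ay": 0,"az": 0,"tx": -20,"ty": 40,"tz": 0,"fingers": -1},{"ax": 0,"ay": 0,"az": 0,"tx": -20,"ty": 40,"tz": 0,"fingers": -1},{"ax": 0,"ay": 0,"az": 0,"tx": 0,"ty": 40,"tz": 0,"fingers": -1},{"ax": 0,"ay": 0,"az": 0,"tx": 0,"ty": 40,"tz": 0,"fingers": -1},{"ax": 0,"ay": 0,"az": 0,"tx": 0,"ty": 0,"tz": 0,"fingers": -1}]}}

```text
time_s: 36.88
position: [0.4299, 0.3277, 0.1902]
eef_rot: [2.895, 1.564, 1.364]
wrist_force: [-0.3, 0.1, -0.1]
opening: 0.0853
```

```bash
python3 - <<'E'
from h import *
o=st(); print(yawof(o)); cv2.imwrite('pics/w24.png',snapshot('wrist'));  im=snapshot('scene');cv2.imwrite('pics/s24.png',im); cv2.imwrite('pics/t24.png',snapshot('top')); crop(im,250,120,440,310,3,'s24c.png')
E
```

```text
t 36.88 p [0.4299 0.3277 0.1902] rot [2.895 1.564 1.364] F [-0.33  0.1  -0.15] op 0.0853 j [-0.26  0.4  -0.61  1.85  0.27  0.97 -0.95]
(np.float64(0.039953643201409456), array([ 0.0014566 ,  0.00693506, -0.99997489]))
```

View pics/t24.png

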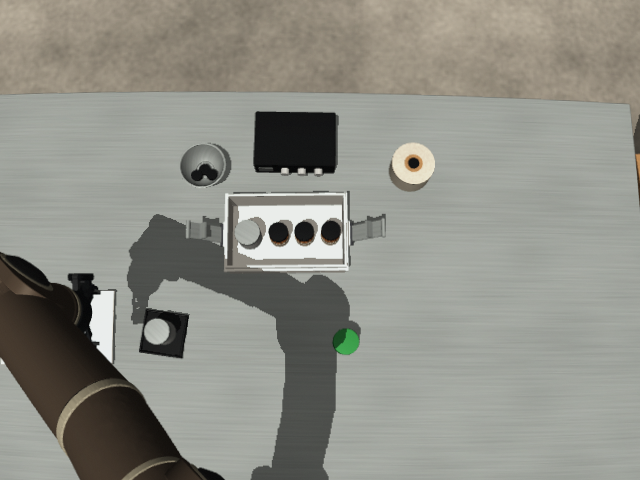

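View pics/s24c.png

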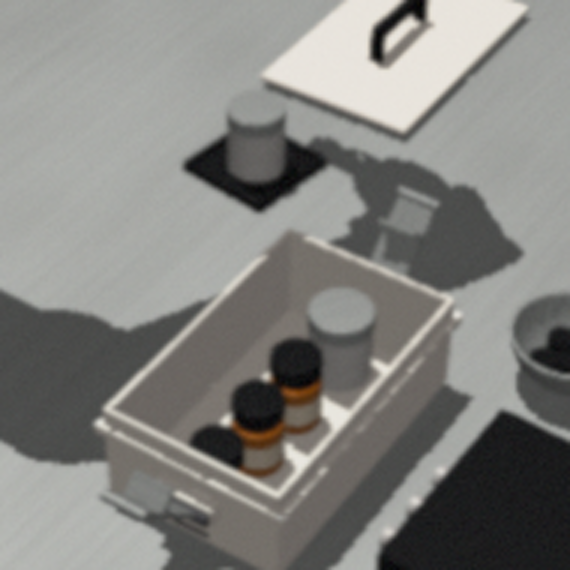

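View pics/w24.png

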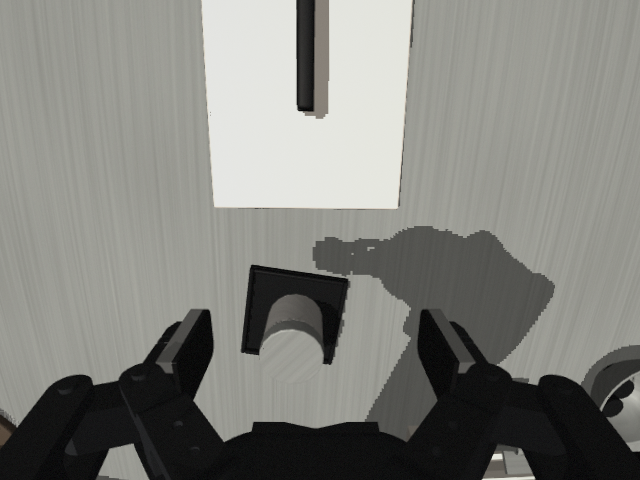

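All three jars and the heavy tin stand in the crate, and the light tin is in the tray. Going back for the lid at the recorded grasp pose (0.418, 0.469).

>>> {"op": "arm_command", "data": {"steps": [{"ax": 0,"ay": 0,"az": 0,"tx": -3,"ty": 35,"tz": 0,"fingers": -1},{"ax": 0,"ay": 0,"az": 0,"tx": -3,"ty": 35,"tz": 0,"fingers": -1},{"ax": 0,"ay": 0,"az": 0,"tx": -3,"ty": 35,"tz": 0,"fingers": -1},{"ax": 0,"ay": 0,"az": 0,"tx": -2,"ty": 25,"tz": 0,"fingers": -0.5},{"ax": 0,"ay": 0,"az": 0,"tx": 0,"ty": 0,"tz": -30,"fingers": -0.5},{"ax": 0,"ay": 0,"az": 0,"tx": 0,"ty": 0,"tz": -30,"fingers": -0.5},{"ax": 0,"ay": 0,"az": 0,"tx": 0,"ty": 0,"tz": -30,"fingers": -0.3},{"ax": 0,"ay": 0,"az": 0,"tx": 0,"ty": 0,"tz": -20,"fingers": 0},{"ax": 0,"ay": 0,"az": 0,"tx": 0,"ty": 0,"tz": 0,"fingers": 0},{"ax": 0,"ay": 0,"az": 0,"tx": 0,"ty": 0,"tz": 0,"fingers": 0}]}}

```text
time_s: 37.87
position: [0.4217, 0.4468, 0.0782]
eef_rot: [-0.526, 1.568, -2.067]
wrist_force: [-0.1, 0.3, 0.3]
opening: 0.0426
```

```bash
python3 - <<'E'
from h import *
o=st(); print(yawof(o)); cv2.imwrite('pics/w25.png',snapshot('wrist'))
E
```

```text
t 37.87 p [0.4217 0.4468 0.0782] rot [-0.526  1.568 -2.067] F [-0.1   0.26  0.34] op 0.0426 j [-0.52  0.66 -0.53  1.75  0.42  0.86 -1.21]
(np.float64(0.029130548581251168), array([-0.0011457 , -0.00211382, -0.99999711]))
```

View pics/w25.png

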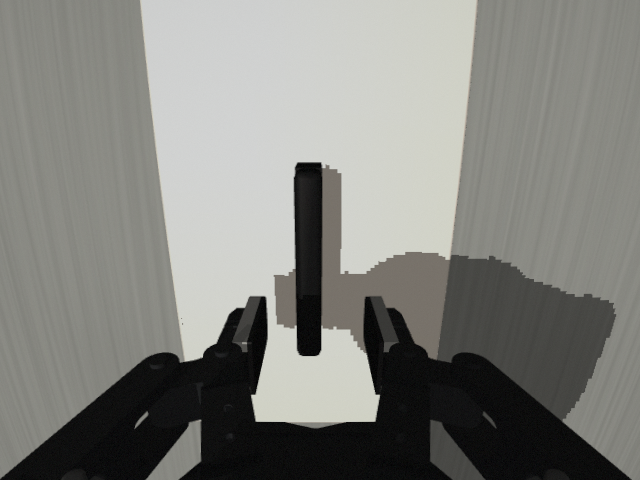

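>>> {"op": "arm_command", "data": {"steps": [{"ax": 0,"ay": 0,"az": 0.002,"tx": -3,"ty": 22,"tz": 0,"fingers": 0},{"ax": 0,"ay": 0,"az": 0,"tx": 0,"ty": 0,"tz": -18,"fingers": 0},{"ax": 0,"ay": 0,"az": 0,"tx": 0,"ty": 0,"tz": -9.5,"fingers": 0.3},{"ax": 0,"ay": 0,"az": 0,"tx": 0,"ty": 0,"tz": 0,"fingers": 0.4},{"ax": 0,"ay": 0,"az": 0,"tx": 0,"ty": 0,"tz": 0,"fingers": 0.5},{"ax": 0,"ay": 0,"az": 0,"tx": 0,"ty": 0,"tz": 0,"fingers": 0.6}]}}

```text
time_s: 38.42
position: [0.4189, 0.4703, 0.0522]
eef_rot: [1.886, 1.57, 0.347]
wrist_force: [-0.5, 0.3, 0.4]
opening: 0.0172
```

```bash
python3 - <<'E'
from h import *
o=st(); print(yawof(o)); cv2.imwrite('pics/w26.png',snapshot('wrist'))
E
```

```text
t 38.42 p [0.4189 0.4703 0.0522] rot [1.886 1.57  0.347] F [-0.5   0.28  0.4 ] op 0.0172 j [-0.56  0.71 -0.51  1.72  0.45  0.83 -1.25]
(np.float64(0.032120112138181965), array([ 9.53538686e-04,  3.45160035e-04, -9.99999486e-01]))
```

View pics/w26.png

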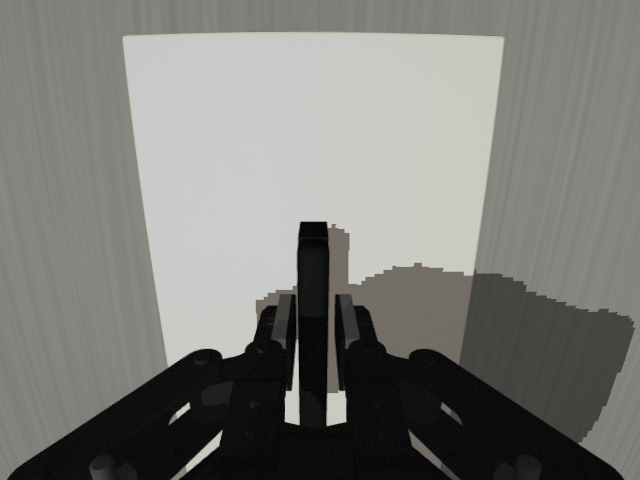

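The view matches the original grasp (handle end at row 222 against 221). Close and lift.

>>> {"op": "arm_command", "data": {"steps": [{"ax": 0,"ay": 0,"az": 0,"tx": 0,"ty": 0,"tz": -1,"fingers": 1},{"ax": 0,"ay": 0,"az": 0,"tx": 0,"ty": 0,"tz": 0,"fingers": 1},{"ax": 0,"ay": 0,"az": 0,"tx": 0,"ty": 0,"tz": 0,"fingers": 1},{"ax": 0,"ay": 0,"az": 0,"tx": 0,"ty": 0,"tz": 0,"fingers": 1},{"ax": 0,"ay": 0,"az": 0,"tx": 0,"ty": 0,"tz": 8,"fingers": 1},{"ax": 0,"ay": 0,"az": 0,"tx": 0,"ty": 0,"tz": 20,"fingers": 1},{"ax": 0,"ay": 0,"az": 0,"tx": 0,"ty": 0,"tz": 35,"fingers": 1},{"ax": 0,"ay": 0,"az": 0,"tx": 0,"ty": 0,"tz": 40,"fingers": 1},{"ax": 0,"ay": 0,"az": 0,"tx": 0,"ty": 0,"tz": 40,"fingers": 1},{"ax": 0,"ay": 0,"az": 0,"tx": 0,"ty": 0,"tz": 40,"fingers": 1},{"ax": 0,"ay": 0,"az": 0,"tx": 0,"ty": 0,"tz": 20,"fingers": 1},{"ax": 0,"ay": 0,"az": 0,"tx": 0,"ty": 0,"tz": 0,"fingers": 1},{"ax": 0,"ay": 0,"az": 0,"tx": 0,"ty": 0,"tz": 0,"fingers": 1}], "newtons": 50}}

```text
time_s: 39.55
position: [0.4184, 0.4708, 0.2547]
eef_rot: [2.211, 1.568, 0.673]
wrist_force: [0.1, -0.9, -3.0]
opening: 0.011
```

```bash
python3 - <<'E'
from h import *
o=st(); print(yawof(o))
E
```

```text
t 39.55 p [0.4184 0.4708 0.2547] rot [2.211 1.568 0.673] F [ 0.1  -0.93 -2.97] op 0.011 j [-0.5   0.49 -0.61  1.56  0.3   1.19 -1.13]
(np.float64(0.032766140618115926), array([ 0.00204505,  0.00163003, -0.99999658]))
```

>>> {"op": "arm_command", "data": {"steps": [{"ax": 0,"ay": 0,"az": 0,"tx": 6,"ty": -14,"tz": 0,"fingers": 1},{"ax": 0,"ay": 0,"az": 0,"tx": 10,"ty": -24,"tz": 0,"fingers": 1},{"ax": 0,"ay": 0,"az": 0,"tx": 10,"ty": -24,"tz": 0,"fingers": 1},{"ax": 0,"ay": 0,"az": 0,"tx": 10,"ty": -24,"tz": 0,"fingers": 1},{"ax": 0,"ay": 0,"az": 0,"tx": 10,"ty": -24,"tz": 0,"fingers": 1},{"ax": 0,"ay": 0,"az": 0,"tx": 10,"ty": -24,"tz": 0,"fingers": 1},{"ax": 0,"ay": 0,"az": 0,"tx": 10,"ty": -24,"tz": 0,"fingers": 1},{"ax": 0,"ay": 0,"az": 0,"tx": 10,"ty": -24,"tz": 0,"fingers": 1},{"ax": 0,"ay": 0,"az": 0,"tx": 10,"ty": -24,"tz": 0,"fingers": 1},{"ax": 0,"ay": 0,"az": 0,"tx": 10,"ty": -24,"tz": 0,"fingers": 1},{"ax": 0,"ay": 0,"az": 0,"tx": 10,"ty": -24,"tz": 0,"fingers": 1},{"ax": 0,"ay": 0,"az": 0,"tx": 10,"ty": -24,"tz": 0,"fingers": 1},{"ax": 0,"ay": 0,"az": 0,"tx": 10,"ty": -24,"tz": 0,"fingers": 1},{"ax": 0,"ay": 0,"az": 0,"tx": 10,"ty": -24,"tz": 0,"fingers": 1},{"ax": 0,"ay": 0,"az": 0,"tx": 10,"ty": -24,"tz": 0,"fingers": 1},{"ax": 0,"ay": 0,"az": 0,"tx": 10,"ty": -24,"tz": 0,"fingers": 1},{"ax": 0,"ay": 0,"az": 0,"tx": 10,"ty": -24,"tz": 0,"fingers": 1},{"ax": 0,"ay": 0,"az": 0,"tx": 10,"ty": -24,"tz": 0,"fingers": 1},{"ax": 0,"ay": 0,"az": 0,"tx": 10,"ty": -24,"tz": 0,"fingers": 1},{"ax": 0,"ay": 0,"az": 0,"tx": 10,"ty": -24,"tz": 0,"fingers": 1}]}}

```text
time_s: 41.22
position: [0.6132, -0.0009, 0.2508]
eef_rot: [-1.561, 1.567, -3.099]
wrist_force: [-0.1, 0.4, -3.2]
opening: 0.0112
```

>>> {"op": "arm_command", "data": {"steps": [{"ax": 0,"ay": 0,"az": 0,"tx": 4,"ty": -10,"tz": 0,"fingers": 1},{"ax": 0,"ay": 0,"az": 0,"tx": 0,"ty": 0,"tz": -30,"fingers": 1},{"ax": 0,"ay": 0,"az": 0,"tx": 0,"ty": 0,"tz": -30,"fingers": 1},{"ax": 0,"ay": 0,"az": 0,"tx": 0,"ty": 0,"tz": -20,"fingers": 1},{"ax": 0,"ay": 0,"az": 0,"tx": 0,"ty": 0,"tz": 0,"fingers": 1},{"ax": 0,"ay": 0,"az": 0,"tx": 0,"ty": 0,"tz": 0,"fingers": 1},{"ax": 0,"ay": 0,"az": 0,"tx": 0,"ty": 0,"tz": 0,"fingers": 1}]}}

```text
time_s: 41.8
position: [0.6184, -0.0087, 0.1738]
eef_rot: [2.393, 1.57, 0.856]
wrist_force: [1.4, 0.7, -0.9]
opening: 0.011
```

```bash
python3 - <<'E'
from h import *
o=st(); print(yawof(o)); im=snapshot('scene'); crop(im,270,160,430,310,4,'s27c.png')
E
```

```text
t 41.8 p [ 0.6184 -0.0087  0.1738] rot [2.393 1.57  0.856] F [ 1.38  0.68 -0.91] op 0.011 j [ 0.27  0.52 -0.46  1.68  0.27  1.   -0.25]
(np.float64(0.033596030402665795), array([ 3.72447481e-04,  4.28811817e-04, -9.99999839e-01]))
```

View pics/s27c.png

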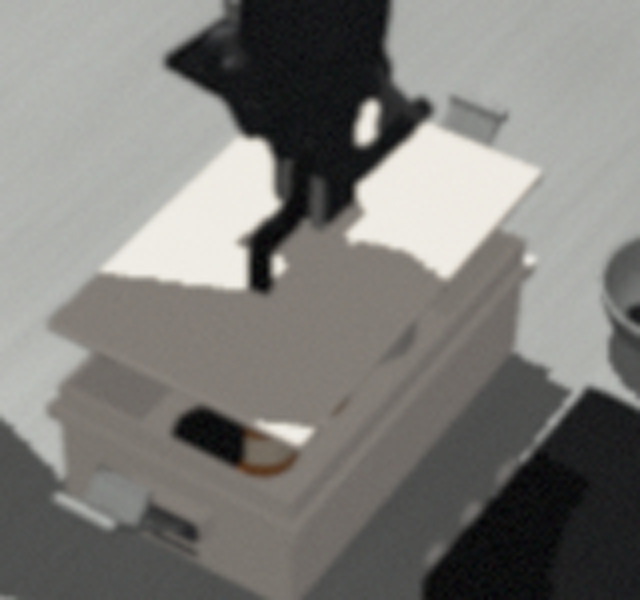

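>>> {"op": "arm_command", "data": {"steps": [{"ax": 0,"ay": 0,"az": -0.002,"tx": 0,"ty": -0.5,"tz": -18,"fingers": 1},{"ax": 0,"ay": 0,"az": 0,"tx": 0,"ty": 0,"tz": -12,"fingers": 1},{"ax": 0,"ay": 0,"az": 0,"tx": 0,"ty": 0,"tz": -5,"fingers": 1},{"ax": 0,"ay": 0,"az": 0,"tx": 0,"ty": 0,"tz": -3,"fingers": 1},{"ax": 0,"ay": 0,"az": 0,"tx": 0,"ty": 0,"tz": 0,"fingers": 1}]}}

```text
time_s: 42.27
position: [0.618, -0.0098, 0.1349]
eef_rot: [-1.629, 1.57, 3.115]
wrist_force: [-0.2, 0.6, -2.5]
opening: 0.0106
```

>>> {"op": "arm_command", "data": {"steps": [{"ax": 0,"ay": 0,"az": 0,"tx": 0,"ty": 0,"tz": -3,"fingers": 1},{"ax": 0,"ay": 0,"az": 0,"tx": 0,"ty": 0,"tz": -2,"fingers": 1},{"ax": 0,"ay": 0,"az": 0,"tx": 0,"ty": 0,"tz": 0,"fingers": 1},{"ax": 0,"ay": 0,"az": 0,"tx": 0,"ty": 0,"tz": 0,"fingers": 1}]}}

```text
time_s: 42.6
position: [0.6186, -0.0097, 0.131]
eef_rot: [1.544, 1.569, 0.005]
wrist_force: [-0.8, 0.5, 2.9]
opening: 0.0108
```

>>> {"op": "arm_command", "data": {"steps": [{"ax": 0,"ay": 0,"az": 0,"tx": 0,"ty": 0,"tz": -1.5,"fingers": 1},{"ax": 0,"ay": 0,"az": 0,"tx": 0,"ty": 0,"tz": 0,"fingers": 1},{"ax": 0,"ay": 0,"az": 0,"tx": 0,"ty": 0,"tz": 0,"fingers": 1}]}}

```text
time_s: 42.85
position: [0.6186, -0.0097, 0.1309]
eef_rot: [1.23, 1.569, -0.31]
wrist_force: [-5.7, -0.0, 14.6]
opening: 0.0112
```

```bash
python3 - <<'E'
from h import *
o=st(); print(yawof(o)); im=snapshot('scene'); crop(im,270,160,430,310,4,'s28c.png')
E
```

```text
t 42.85 p [ 0.6186 -0.0097  0.1309] rot [ 1.23   1.569 -0.31 ] F [-5.71 -0.05 14.62] op 0.0112 j [ 0.26  0.57 -0.45  1.71  0.3   0.92 -0.28]
(np.float64(0.03091262766806284), array([ 1.76715376e-03, -5.66220895e-04, -9.99998278e-01]))
```

View pics/s28c.png

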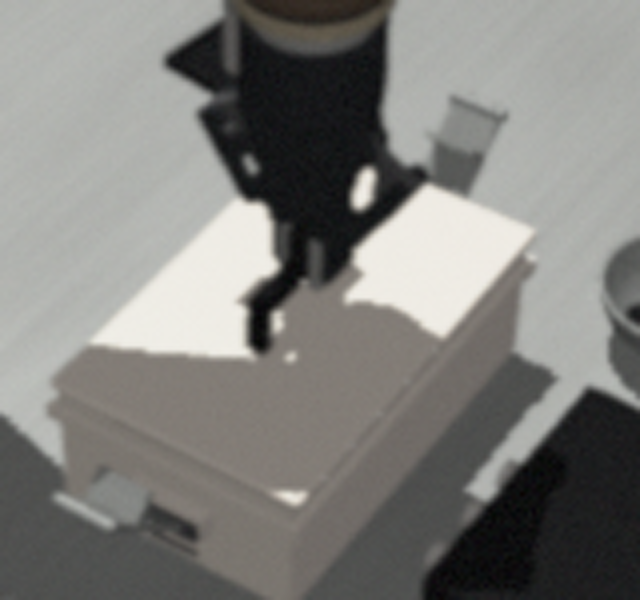

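>>> {"op": "arm_command", "data": {"steps": [{"ax": 0,"ay": 0,"az": 0,"tx": 0,"ty": 0,"tz": 1,"fingers": 0.6},{"ax": 0,"ay": 0,"az": 0,"tx": 0,"ty": 0,"tz": 0,"fingers": 0.3},{"ax": 0,"ay": 0,"az": 0,"tx": 0,"ty": 0,"tz": 0,"fingers": 0.2},{"ax": 0,"ay": 0,"az": 0,"tx": 0,"ty": 0,"tz": 10,"fingers": 0},{"ax": 0,"ay": 0,"az": 0,"tx": 0,"ty": 0,"tz": 35,"fingers": 0},{"ax": 0,"ay": 0,"az": 0,"tx": 0,"ty": -10,"tz": 40,"fingers": 0},{"ax": 0,"ay": 0,"az": 0,"tx": 0,"ty": 0,"tz": 0,"fingers": 1},{"ax": 0,"ay": 0,"az": 0,"tx": 0,"ty": 0,"tz": 0,"fingers": 1}]}}

```text
time_s: 43.57
position: [0.6197, -0.0204, 0.2179]
eef_rot: [1.461, 1.565, -0.08]
wrist_force: [-0.4, 1.4, -0.0]
opening: 0.0193
```

```bash
python3 - <<'E'
from h import *
o=st(); print(yawof(o)); cv2.imwrite('pics/w29.png',snapshot('wrist')); im=snapshot('scene'); cv2.imwrite('pics/s29.png',im); crop(im,270,160,430,310,4,'s29c.png')
E
```

```text
t 43.57 p [ 0.6197 -0.0204  0.2179] rot [ 1.461  1.565 -0.08 ] F [-0.4   1.36 -0.02] op 0.0193 j [ 0.29  0.48 -0.47  1.63  0.24  1.08 -0.22]
(np.float64(0.029786087158047897), array([ 5.52339170e-03, -4.42658015e-04, -9.99984648e-01]))
```

View pics/w29.png

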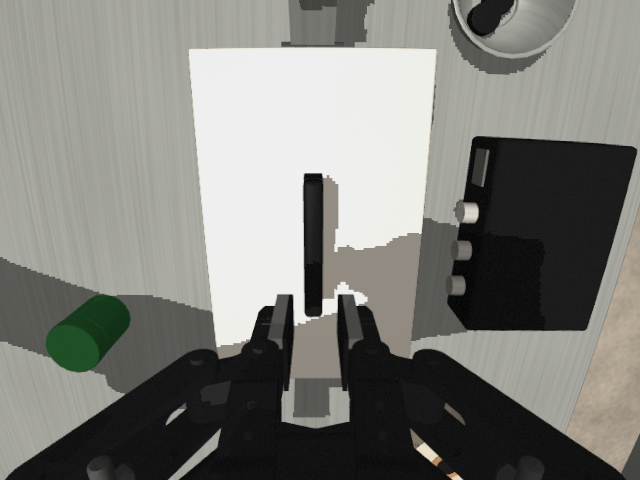

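View pics/s29c.png

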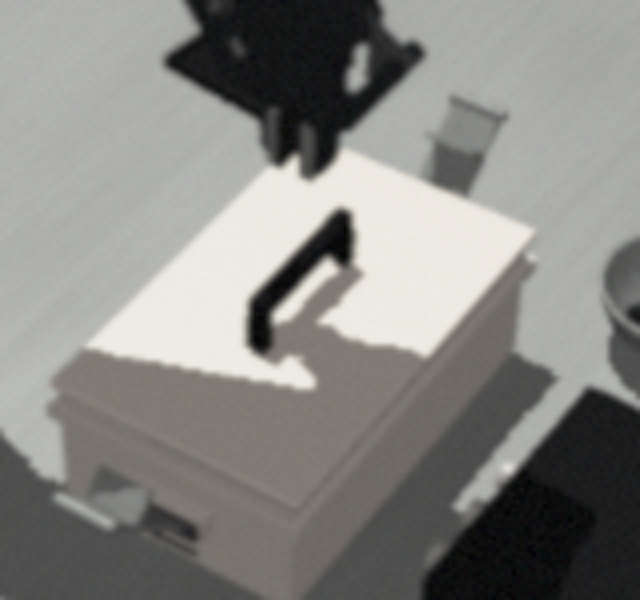

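The lid is seated: its wrist-view corners (190,49) and (436,48) are within 2 px of the originals. Now the right clip, from outside.

>>> {"op": "arm_command", "data": {"steps": [{"ax": 0,"ay": 0,"az": 0,"tx": 1,"ty": -35,"tz": 0,"fingers": 1},{"ax": 0,"ay": 0,"az": 0,"tx": 1,"ty": -37,"tz": 0,"fingers": 1},{"ax": 0,"ay": 0,"az": 0,"tx": 0,"ty": -37,"tz": 0,"fingers": 1},{"ax": 0,"ay": 0,"az": 0,"tx": 0,"ty": -37,"tz": 0,"fingers": 1},{"ax": 0,"ay": 0,"az": 0,"tx": 0,"ty": -37,"tz": 0,"fingers": 1},{"ax": 0,"ay": 0,"az": 0,"tx": 0,"ty": -37,"tz": 0,"fingers": 1},{"ax": 0,"ay": 0,"az": 0,"tx": 0,"ty": 0,"tz": 0,"fingers": 1},{"ax": 0,"ay": 0,"az": 0,"tx": 0,"ty": 0,"tz": -30,"fingers": 1},{"ax": 0,"ay": 0,"az": 0,"tx": 0,"ty": 0,"tz": -30,"fingers": 1},{"ax": 0,"ay": 0,"az": 0,"tx": 0,"ty": 0,"tz": -30,"fingers": 1},{"ax": 0,"ay": 0,"az": 0,"tx": 0,"ty": 0,"tz": -18,"fingers": 1},{"ax": 0,"ay": 0,"az": 0,"tx": 0,"ty": 0,"tz": 0,"fingers": 1}]}}

```text
time_s: 44.67
position: [0.6165, -0.2383, 0.1004]
eef_rot: [-1.965, 1.561, 2.779]
wrist_force: [-0.2, 0.0, -0.1]
opening: 0.0002
```

```bash
python3 - <<'E'
from h import *
o=st(); print(yawof(o)); cv2.imwrite('pics/w30.png',snapshot('wrist')); im=snapshot('scene'); crop(im,240,180,420,330,4,'s30c.png')
E
```

```text
t 44.67 p [ 0.6165 -0.2383  0.1004] rot [-1.965  1.561  2.779] F [-0.2   0.03 -0.06] op 0.0002 j [ 0.56  0.67 -0.39  1.61  0.29  0.93  0.1 ]
(np.float64(0.03175148813830628), array([-0.00960373,  0.00364548, -0.99994724]))
```

View pics/w30.png

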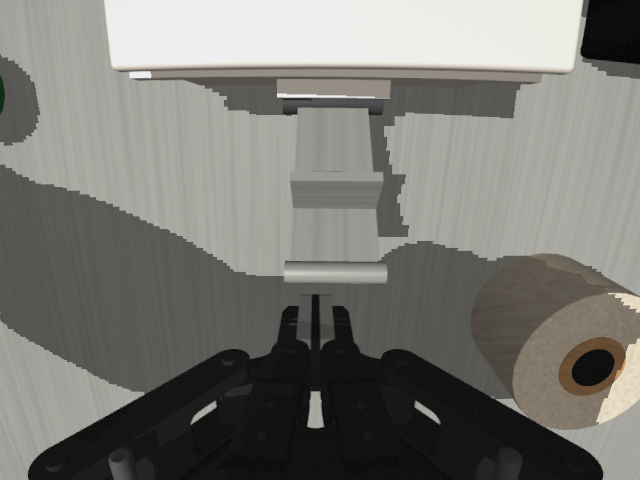

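View pics/s30c.png

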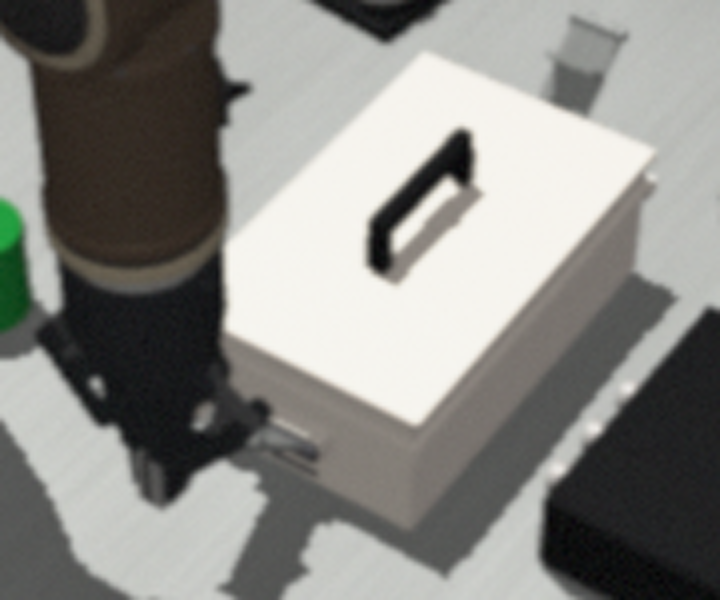

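>>> {"op": "arm_command", "data": {"steps": [{"ax": 0,"ay": 0,"az": 0,"tx": 6,"ty": 0,"tz": 4,"fingers": 1},{"ax": 0,"ay": 0,"az": 0,"tx": 0,"ty": 8,"tz": 0,"fingers": 1},{"ax": 0,"ay": 0,"az": 0,"tx": 0,"ty": 8,"tz": 0,"fingers": 1},{"ax": 0,"ay": 0,"az": 0,"tx": 0,"ty": 8,"tz": 0,"fingers": 1},{"ax": 0,"ay": 0,"az": 0,"tx": 0,"ty": 8,"tz": 0,"fingers": 1},{"ax": 0,"ay": 0,"az": 0,"tx": 0,"ty": 8,"tz": 0,"fingers": 1},{"ax": 0,"ay": 0,"az": 0,"tx": 0,"ty": 8,"tz": 0,"fingers": 1},{"ax": 0,"ay": 0,"az": 0,"tx": 0,"ty": 8,"tz": 0,"fingers": 1}]}}

```text
time_s: 45.43
position: [0.6272, -0.1849, 0.1132]
eef_rot: [0.964, 1.566, -0.578]
wrist_force: [0.5, 0.8, 0.3]
opening: 0.0002
```

>>> {"op": "arm_command", "data": {"steps": [{"ax": 0,"ay": 0,"az": 0,"tx": -2,"ty": 6,"tz": 0,"fingers": 1},{"ax": 0,"ay": 0,"az": 0,"tx": 0,"ty": 6,"tz": 0,"fingers": 1},{"ax": 0,"ay": 0,"az": 0,"tx": 0,"ty": 3,"tz": 0,"fingers": 1},{"ax": 0,"ay": 0,"az": 0,"tx": 0,"ty": 0,"tz": 0,"fingers": 1}]}}

```text
time_s: 45.77
position: [0.6241, -0.1668, 0.1105]
eef_rot: [-2.755, 1.57, 1.99]
wrist_force: [0.2, 0.1, -0.6]
opening: -0.0
```

```bash
python3 - <<'E'
from h import *
o=st(); print(yawof(o)); cv2.imwrite('pics/w31.png',snapshot('wrist')); im=snapshot('scene'); crop(im,240,180,420,330,4,'s31c.png')
E
```

```text
t 45.77 p [ 0.6241 -0.1668  0.1105] rot [-2.755  1.57   1.99 ] F [ 0.23  0.08 -0.58] op -0.0 j [ 0.46  0.63 -0.4   1.66  0.29  0.92 -0.02]
(np.float64(0.03331495553251461), array([-4.22869569e-04,  9.48172949e-04, -9.99999461e-01]))
```

View pics/w31.png

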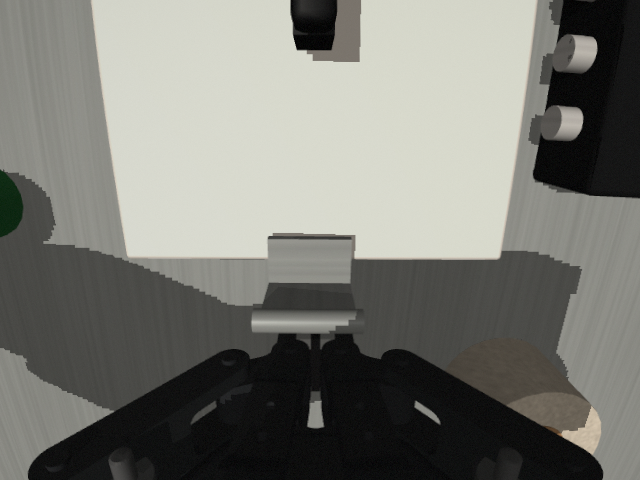

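View pics/s31c.png

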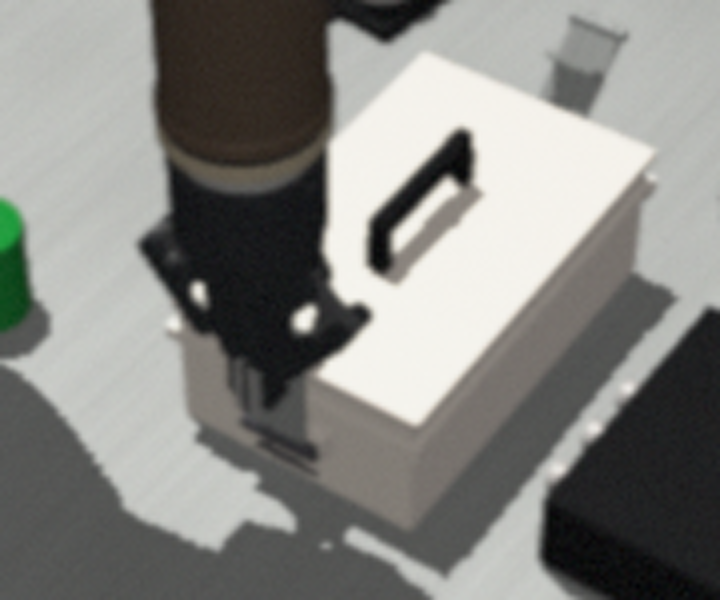

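The right clip is shut with its lip over the lid edge at (311,245). Now the left clip from outside.

>>> {"op": "arm_command", "data": {"steps": [{"ax": 0,"ay": 0,"az": 0,"tx": 0,"ty": -20,"tz": 0,"fingers": 1},{"ax": 0,"ay": 0,"az": 0,"tx": 0,"ty": -8,"tz": 35,"fingers": 1},{"ax": 0,"ay": 0,"az": 0,"tx": 0,"ty": 0,"tz": 40,"fingers": 1},{"ax": 0,"ay": 0,"az": 0,"tx": 0,"ty": 0,"tz": 40,"fingers": 1},{"ax": 0,"ay": 0,"az": 0,"tx": -1,"ty": 40,"tz": 0,"fingers": 1},{"ax": 0,"ay": 0,"az": 0,"tx": -1,"ty": 40,"tz": 0,"fingers": 1},{"ax": 0,"ay": 0,"az": 0,"tx": -1,"ty": 40,"tz": 0,"fingers": 1},{"ax": 0,"ay": 0,"az": 0,"tx": -1,"ty": 40,"tz": 0,"fingers": 1},{"ax": 0,"ay": 0,"az": 0,"tx": -1,"ty": 40,"tz": 0,"fingers": 1},{"ax": 0,"ay": 0,"az": 0,"tx": -1,"ty": 40,"tz": 0,"fingers": 1},{"ax": 0,"ay": 0,"az": 0,"tx": -1,"ty": 40,"tz": 0,"fingers": 1},{"ax": 0,"ay": 0,"az": 0,"tx": -1,"ty": 40,"tz": 0,"fingers": 1},{"ax": 0,"ay": 0,"az": 0,"tx": -1,"ty": 40,"tz": 0,"fingers": 1},{"ax": 0,"ay": 0,"az": 0,"tx": -1,"ty": 40,"tz": 0,"fingers": 1},{"ax": 0,"ay": 0,"az": 0,"tx": 0,"ty": 10,"tz": 0,"fingers": 1},{"ax": 0,"ay": 0,"az": 0,"tx": 0,"ty": 0,"tz": 0,"fingers": 1}]}}

```text
time_s: 47.2
position: [0.6129, 0.2183, 0.2255]
eef_rot: [-2.88, 1.568, 1.87]
wrist_force: [-0.8, 0.1, 0.4]
opening: -0.0002
```

```bash
python3 - <<'E'
from h import *
o=st(); print(yawof(o)); cv2.imwrite('pics/w32.png',snapshot('wrist')); im=snapshot('scene'); cv2.imwrite('pics/s32.png',im)
E
```

```text
t 47.2 p [0.6129 0.2183 0.2255] rot [-2.88   1.568  1.87 ] F [-0.81  0.11  0.42] op -0.0002 j [-0.07  0.53 -0.51  1.54  0.27  1.14 -0.6 ]
(np.float64(0.03749952624315886), array([-7.81335942e-04,  2.53721368e-03, -9.99996476e-01]))
```

View pics/s32.png

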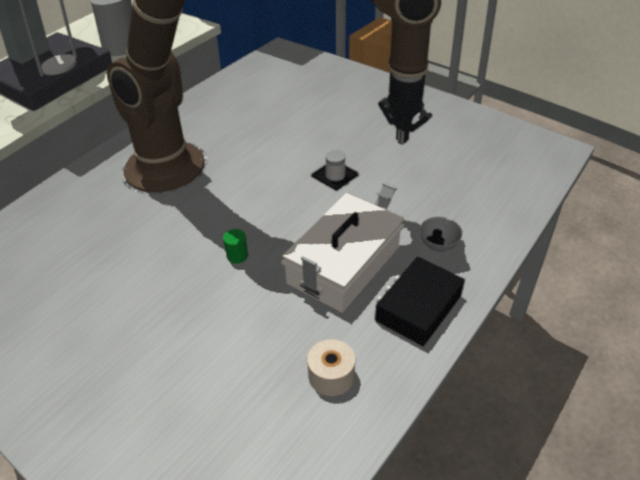

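View pics/w32.png

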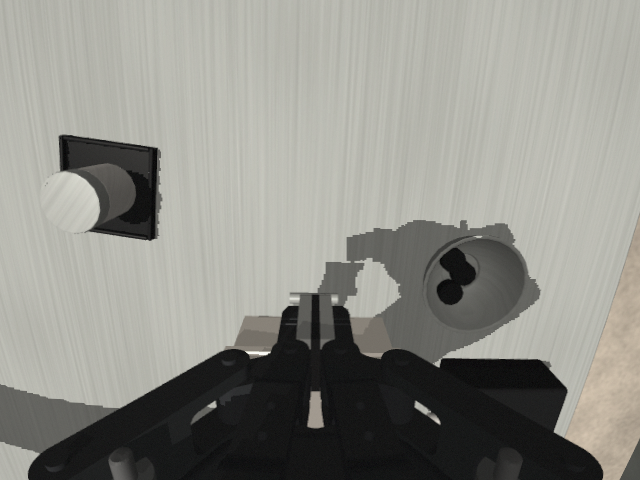

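```bash
python3 - <<'E'
from h import *
o=r.observe(); po=(o['position'],o['eef_rot'])
print(px2w('wrist',[(290,293),(290,305),(338,293)],.098,po).round(4))
E
```

```text
[[0.5966 0.1717 0.098 ]
 [0.5967 0.1616 0.098 ]
 [0.6327 0.1728 0.098 ]]
```

>>> {"op": "arm_command", "data": {"steps": [{"ax": 0,"ay": 0,"az": 0,"tx": 1,"ty": 0,"tz": -35,"fingers": 1},{"ax": 0,"ay": 0,"az": 0,"tx": 0,"ty": 0,"tz": -35,"fingers": 1},{"ax": 0,"ay": 0,"az": 0,"tx": 0,"ty": 0,"tz": -30,"fingers": 1},{"ax": 0,"ay": 0,"az": 0,"tx": 0,"ty": 0,"tz": -14,"fingers": 1},{"ax": 0,"ay": 0,"az": 0,"tx": 0,"ty": 0,"tz": 0,"fingers": 1},{"ax": 0,"ay": 0,"az": 0,"tx": 0,"ty": -8,"tz": 0,"fingers": 1},{"ax": 0,"ay": 0,"az": 0,"tx": 0,"ty": -8,"tz": 0,"fingers": 1},{"ax": 0,"ay": 0,"az": 0,"tx": 0,"ty": -8,"tz": 0,"fingers": 1},{"ax": 0,"ay": 0,"az": 0,"tx": 0,"ty": -8,"tz": 0,"fingers": 1},{"ax": 0,"ay": 0,"az": 0,"tx": 0,"ty": -8,"tz": 0,"fingers": 1},{"ax": 0,"ay": 0,"az": 0,"tx": 0,"ty": -8,"tz": 0,"fingers": 1},{"ax": 0,"ay": 0,"az": 0,"tx": 0,"ty": -8,"tz": 0,"fingers": 1}]}}

```text
time_s: 48.3
position: [0.6175, 0.164, 0.1174]
eef_rot: [2.316, 1.557, 0.781]
wrist_force: [0.1, 4.0, 3.4]
opening: -0.0
```

>>> {"op": "arm_command", "data": {"steps": [{"ax": 0,"ay": 0,"az": 0,"tx": -1,"ty": -7,"tz": 0,"fingers": 1},{"ax": 0,"ay": 0,"az": 0,"tx": 0,"ty": -7,"tz": 0,"fingers": 1},{"ax": 0,"ay": 0,"az": 0,"tx": 0,"ty": -5,"tz": 0,"fingers": 1},{"ax": 0,"ay": 0,"az": 0,"tx": 0,"ty": 0,"tz": 0,"fingers": 1}]}}

```text
time_s: 48.63
position: [0.6144, 0.135, 0.1117]
eef_rot: [-0.079, 1.569, -1.622]
wrist_force: [-0.7, -0.0, 0.3]
opening: 0.0002
```

```bash
python3 - <<'E'
from h import *
o=st(); print(yawof(o)); cv2.imwrite('pics/w33.png',snapshot('wrist')); im=snapshot('scene'); crop(im,270,150,430,310,4,'s33c.png')
E
```

```text
t 48.63 p [0.6144 0.135  0.1117] rot [-0.079  1.569 -1.622] F [-0.68 -0.01  0.3 ] op 0.0002 j [ 0.03  0.62 -0.47  1.7   0.34  0.91 -0.54]
(np.float64(0.027885922601382486), array([-1.00041393e-04, -1.95851653e-03, -9.99998077e-01]))
```

View pics/s33c.png

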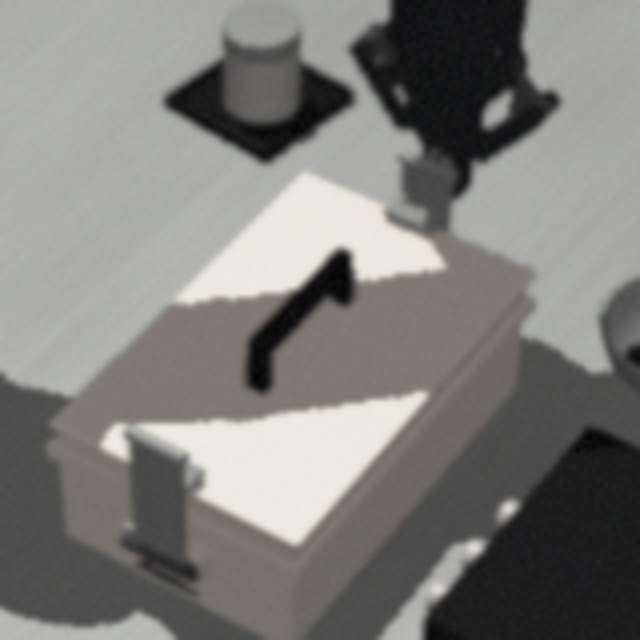

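Both clips are shut. Retracting clear of everything for the final check.

>>> {"op": "arm_command", "data": {"steps": [{"ax": 0,"ay": 0,"az": 0,"tx": 0,"ty": 20,"tz": 0,"fingers": 1},{"ax": 0,"ay": 0,"az": 0,"tx": 0,"ty": 15,"tz": 30,"fingers": 1},{"ax": 0,"ay": 0,"az": 0,"tx": 0,"ty": 0,"tz": 40,"fingers": 1},{"ax": 0,"ay": 0,"az": 0,"tx": 0,"ty": 0,"tz": 40,"fingers": 1},{"ax": 0,"ay": 0,"az": 0,"tx": 0,"ty": 35,"tz": 20,"fingers": 1},{"ax": 0,"ay": 0,"az": 0,"tx": 0,"ty": 40,"tz": 0,"fingers": 1},{"ax": 0,"ay": 0,"az": 0,"tx": -10,"ty": 40,"tz": 0,"fingers": 1},{"ax": 0,"ay": 0,"az": 0,"tx": -10,"ty": 40,"tz": 0,"fingers": 1},{"ax": 0,"ay": 0,"az": 0,"tx": -20,"ty": 40,"tz": 0,"fingers": 1},{"ax": 0,"ay": 0,"az": 0,"tx": -20,"ty": 40,"tz": 0,"fingers": 1},{"ax": 0,"ay": 0,"az": 0,"tx": -20,"ty": 40,"tz": 0,"fingers": 1},{"ax": 0,"ay": 0,"az": 0,"tx": 0,"ty": 0,"tz": 0,"fingers": 1},{"ax": 0,"ay": 0,"az": 0,"tx": 0,"ty": 0,"tz": 0,"fingers": 1},{"ax": 0,"ay": 0,"az": 0,"tx": 0,"ty": 0,"tz": 0,"fingers": 1}]}}

```text
time_s: 49.9
position: [0.5379, 0.4402, 0.2412]
eef_rot: [-0.357, 1.57, -1.895]
wrist_force: [0.8, -1.4, 0.4]
opening: 0.0001
```

```bash
python3 - <<'E'
from h import *
o=st(); im=snapshot('scene'); crop(im,270,150,430,310,4,'s34c.png'); cv2.imwrite('pics/s34.png',im); t=snapshot('top'); cv2.imwrite('pics/t34.png',t); crop(t,130,170,370,370,3,'t34c.png')
E
```

```text
t 49.9 p [0.5379 0.4402 0.2412] rot [-0.357  1.57  -1.895] F [ 0.8  -1.35  0.42] op 0.0001 j [-0.43  0.6  -0.53  1.39  0.31  1.23 -0.95]
```

View pics/s34c.png

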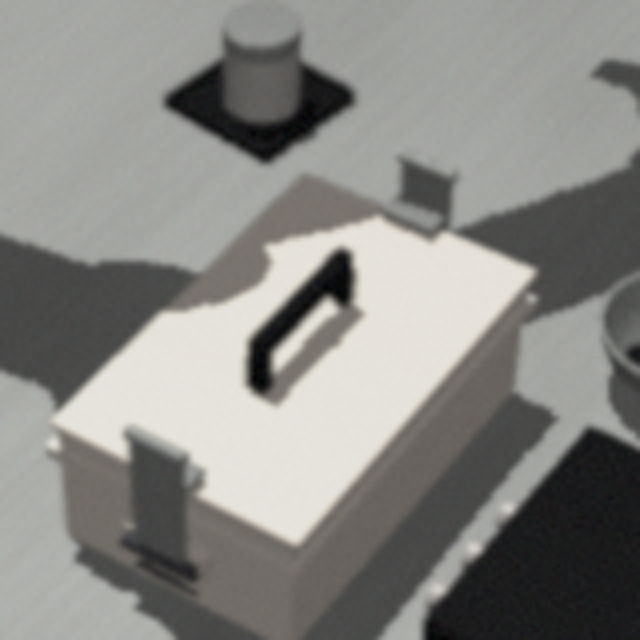

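View pics/t34c.png

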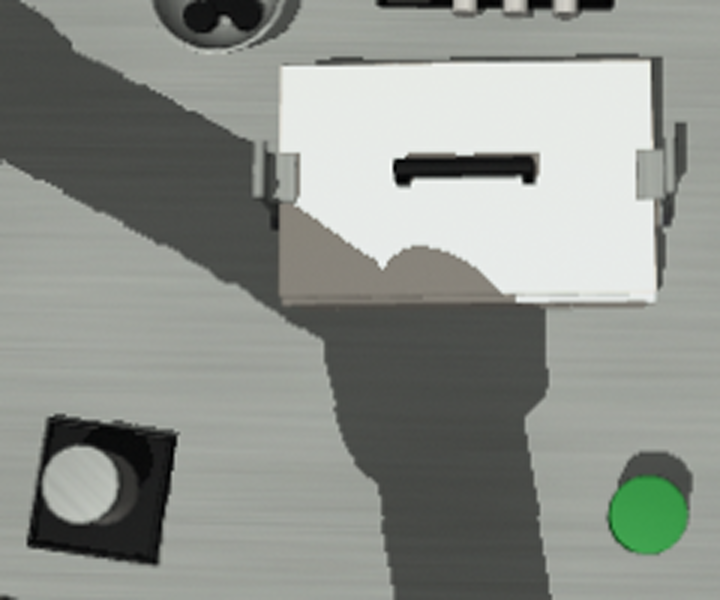

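View pics/t34.png

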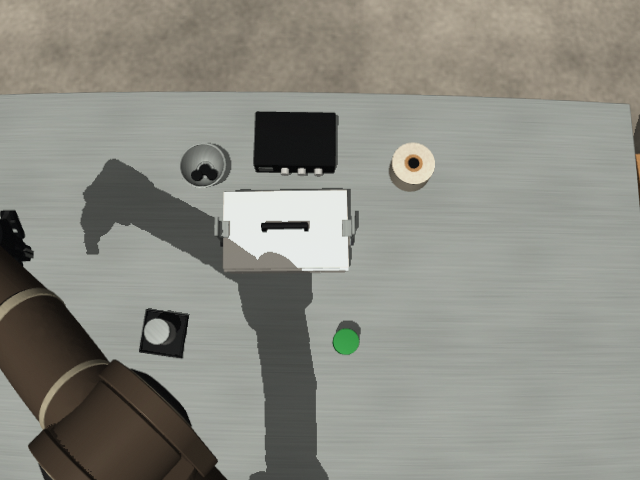

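```bash
python3 - <<'E'
from h import *
print(px2w('top',[(156.7,331.7)],.068)[0,:2], 'tray .410 .2316')
L=px2w('top',[(130+281/3,170+66/3),(130+651/3,170+60/3),(130+657/3,170+298/3),(130+281/3,170+297/3)],.091); print(L.round(4),L.mean(0).round(4))
E
```

```text
[0.41052589 0.23240904] tray .410 .2316
[[ 0.6885  0.1074  0.091 ]
 [ 0.6963 -0.1377  0.091 ]
 [ 0.5374 -0.1426  0.091 ]
 [ 0.534   0.1009  0.091 ]] [ 0.614 -0.018  0.091]
```

```bash
python3 -c "
from h import *
print(r.close_job()); st()"
```

```text
the job is handed in; nothing more can be done
None
the job is handed in; nothing more can be done
```

The crate is packed and the job was handed in at about 50 s of the 210 s allowed; no verdict is reported.

**What I did:**
- I flipped both clips open and laid the lid on the left bench.
- I lifted each tin. The left one weighed about 5.5 N (heavy) and the right one about 2 N (light).
- I stood the heavy tin and all three jars present in a single row in the crate, and the light tin in the tray.
- I then put the lid back and pushed both clips shut from outside.

**Last checks:**
- **Lid:** in the top view its centre is within 2 mm of where it started, and it looks flat.
- **Clips:** both stand upright with their lips over the lid edge.
- **Tray tin:** it stands about 1 mm from the tray centre by the top camera.
- **Bystanders:** the label roll, cap bowl and green tin look unmoved.
- **Crate contents:** the last look before the lid went on showed everything upright. I could not check again afterwards.

**Disagreements:** the cameras differed by up to about 7 mm in position. I used the wrist view for grasps and the recorded grasp pose to put the lid back. The lid touched down about 1 mm higher by the arm's reading than where I first gripped it, but it looked seated in the pictures.

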